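Take the spent film core off the unwind shaft

TASK

Draw the locking pin up out of the unwind shaft and put it in the small round steel dish, then ease the empty core off the open end of the shaft and lay it gently in the free V cradle. The shaft sits on a tension load cell that is easily overloaded, and its exact aim is not known, so feel your way: give way as soon as the core drags or binds, and never let the core or the fingers press on the shaft with more than 10 newtons. Leave the spare core and the other things on the bench as they are.

Things in the scene. Friction and masses are not known exactly. Their poses are not given: they have to be found in the camera images.
- unwinder: Unwind unit of a film coater, fixed (sizes in mm): cream housing behind an aluminium side plate, 215 high. Origin at bench level on the plate's outer face; +y points out along the shaft, z up. Steel shaft 25 diameter, axis at z=160: backstop flange (44) to y=30, cross hole for the pin at y=146, extension (25) screwed on at y=165, open chamfered end at y=280. Two rollers, below z=100, at x=-145 and -90.
- shaft_foot (a point): Middle of the shaft's nominal foot on the plate, 160 above the bench (axes as the unwinder). To steer the film the foot is locked up to 5 mm either way along x and its swivel up to 0.05 rad either way about z; the screwed-on extension points up to 0.065 rad to either side of the shaft and droops up to 0.04. None of this is measured. The shaft is level; all is rigid; nothing else blocks the core once the pin is out.
- core: Spent core, a rigid grey plastic tube lying along its y: 90 long, 43 to 44 outside, bore 28 (loose on the 25 shaft: 1.5 play all round, so it lies up to 2 degrees askew). Origin at its middle; hanging on the shaft it is 1.6 below the shaft's axis. 150 to 300 g. To clear the open end it must travel about 250 mm along the true line of shaft and extension.
- pin: Locking pin standing in the shaft's cross hole, z up. Origin on its axis at the underside of its 15 mm collar, which rests on top of the shaft. Shank 6.5 diameter, reaching 38 below the origin, in a 9 mm hole (loose, may lean a little). Black knob 18 diameter, from 14 to 40 above the origin. 45 g.
- dish: Small round stainless dish, fixed, for the pin: 150 across, 28 high, floor 3 thick. Origin under its middle.
- cradle_a: The free V cradle, fixed: aluminium base 85 x 100 x 10 with two white V saddles, 8 thick, at y=-35 and y=35; the gap between them is 62, free for fingers down to the base. The trough lies along y. V of 90 degrees, apex 18 above the bench, top 51. Origin under its middle.
- trough_a (a point): Where the middle of a core lies when it rests centred in cradle_a: 49 above the bench; y along the trough.
- cradle_b: A second cradle of the same make, fixed; it already holds the spare core. The two cradles change places from start to start.
- spare: Spare core of the same make, lying in cradle_b (origin at its middle, along its y). Leave it alone.
- jar: Bystander: amber sample jar with white cap, 44 diameter, 58 high, origin under its middle.
- beaker: Bystander: small glass beaker, 60 diameter, 70 high, origin under its middle.
- spatula: Bystander: steel spatula 190 long lying along its x, origin under its middle.
- wrench: Bystander: wrench 150 long lying along its x, origin under its middle.
- tape: Bystander: roll of clear tape lying flat, 84 outside, 53 hole, 19 high, origin under its middle.
- weighdish: Bystander: shallow white ceramic weighing dish, 70 diameter, 14 high, origin under its middle.
Not all that is in view belongs to the job. Leave any turquoise look-alike of the core alone. Leave any pink look-alike of the dish alone.

How it is judged:
On the way, in this order (a step that is already met when the one before it is completed fails the run):
1. the locking pin is out of the shaft and in the round dish (horizontal distance between pin and dish below 0.07 m and height (world z) of pin below 0.05 m), for 0.2 s.
2. the core is drawn off past the open end of the shaft, still held up (y of core in the frame of unwinder above 0.322 m and height (world z) of core above 0.07 m), for 0.1 s.
At the end, for the whole second after the job is handed in: the core lies at rest in the free cradle, its middle within 15 mm of the trough's middle and its axis within 0.1 rad of the trough's; the pin is at rest in the round dish (origin within 70 mm of the dish's middle and lower than 50 mm) (all of step 1 and distance between core and trough_a below 0.015 m and angle between the y axis of core and the y axis of trough_a, either way round below 0.1 rad and linear speed of core below 0.01 m/s and linear speed of pin below 0.02 m/s); the robot touches nothing.
It fails at once if the core or the fingers press on the shaft or its extension with more than 10 N (contact force between any of core, the fingers and shaft above 10 N or contact force between any of core, the fingers and extension above 10 N).
It fails at once if the core is dropped on the bench (its middle lower than 35 mm) (height (world z) of core below 0.035 m).
It fails at once if the core is dropped or rammed into the cradle (over 40 N) (contact force between core and cradle_a above 40 N).
It fails at once if the spare core is moved more than 15 mm (distance of spare from where it was at the start of the episode above 0.015 m).
It fails at once if another thing on the bench is moved more than 30 mm (distance of any of jar, beaker, spatula, wrench, tape, weighdish from where it was at the start of the episode above 0.03 m).
It also fails if it takes over 72 s, if anything falls off the work surface, if the arm or the gripper's body presses on something with over 40 N, if the wrist force passes 120 N, or if a joint passes its speed limit or range.

ROBOT

A 7-joint arm with a two-finger parallel gripper is mounted at the origin on the work surface. World frame = base frame: x ahead of the robot, y to its left, z up, the work surface at z = 0. Lengths are in m, angles in rad, forces in N, time in s.
With the tool pointing down it reaches from about 0.4 to 0.85 m from the base axis. Payload 4.5 kg.
Tool frame: the origin (TCP) lies midway between the tips of the shut fingers; the grasp point (between the pads) lies 19 mm behind it; z points along the fingers, y is the direction in which the jaws open and shut (so a half turn about z gives the same grasp; the last joint's range is limited). The gripper opens to 88 mm and grips with 3 to 60 N. Pads are 18 mm wide; open, the fingers measure 123 mm over their backs; the gripper's body (75 mm by 187 mm) begins 45 mm behind the grasp point.
Start: joints at [-1.168, 0.689, -0.195, 1.565, 0.157, 0.902, -0.215], TCP at [0.225, 0.583, 0.239] pointing down, gripper open.
Joint ranges: [-3.01, 3.01], [-0.46, 2.08], [-1.47, 1.51], [0.13, 2.56], [-1, 4.14], [0.04, 2.09], [-2.66, 2.66]. Speed limits (rad/s): [2.57, 2.57, 3.14, 3.14, 3.14, 3.14, 3.14].

INTERFACE

Orientations are given as a unit quaternion [x, y, z, w].
In Python, from plant import r gives the robot as it stands.
- The arm moves only by the tool play_rows, never from a script. Its argument "targets" is a list of rows, each an object of numbers: "jaw": the closure, from 0 (fully open) to 1 (shut); "dx", "dy", "dz": the shift along the tool's x, y, z in m; "yaw": the turn about the tool's z in rad. A call has exactly 5 rows; each row shifts and turns the pose as measured when the row begins, along the tool's axes as they then stand; what a row does not reach is not made up. A row lasts 1/10 s, in which the tool goes at most 50 mm and 8.59 degrees, less where a joint would pass 70% of its speed; a pose out of reach is approached as far as the arm can. A call with a gripper value outside its range is refused whole. The fingers move at their own pace and stop on an object; "squeeze" is the grip in N (left out, the last holds). Time passes only in rows, so rows that do not move let the fingers close, or fill a call up. It gives the time, the measured TCP pose, the force and the opening at its end, in the units of the state.
- r.get_state(): the state, without advancing time (a new reading comes with each control period).
- r.snapshot(name): name is "scene" or "top"; returns a dict with "frame" (384x512x3 uint8, red, green, blue), "z_map" (384x512 float32, m along the optical axis (not along the pixel's ray), 0 where there is no reading), "mtx" (3x3 intrinsics, pixels), "dist_coeffs" ([k1, k2, p1, p2, k3] as OpenCV has them; the pictures are not rectified), "position" and "orientation" of the camera in the world. Camera axes: x right, y up, looking along -z (the intrinsics and any distortion apply to the point x, -y, -z); pixel columns grow to the right and rows downward; lengths in m; the calibration is good to about 2 mm. A picture is of the moment at which its call begins.
- r.finish_job(): hands the job in, once; it reports no verdict.
The state is a dict: "clock": time; "q": joint angles; "qd": joint speeds; "joint_torque": joint torques, N m; "tool_pos": TCP position; "eef_rot": TCP orientation; "contact_force": force on the tool from outside, world axes, zero at the start; "moment": the same for the moment, N m; "opening": opening from 0.0 (shut) to 1.0 (fully open).
Only numpy, scipy, OpenCV 4.12 (cv2) and the standard library are available. Lean on these libraries where they do the work, as an engineer would, in place of code of your own. Each camera call takes 0.05 s, during which the arm holds its last target.

## Working session

There is one attempt and no reset: what is moved stays moved. The work goes in short steps, Python scripts to look and compute and a tool call to move; the robot and the scene stay as the last step left them, time stands still between calls to the robot, and variables do not carry over. Pictures are saved under pics/ and viewed, and the job is handed in when it is done.

Besides the shell and the picture viewer there is one more tool, called after "Call:" as name(argument=value, ...), one argument or row to a line, values as JSON. play_rows: Moves the arm, as the interface text tells. Its arguments: {"type":"object","properties":{"targets":{"type":"array"},"squeeze":{"type":"number"}},"required":["targets"]}

```bash
ls -la; mkdir -p pics
cat > h.py <<'E'
import numpy as np, cv2, pickle
from scipy.spatial.transform import Rotation as R
def snap(name,tag):
    from plant import r
    s=r.snapshot(name); pickle.dump(s,open(f'{tag}.pkl','wb')); cv2.imwrite(f'pics/{tag}.png',s['frame'][:,:,::-1]); return s
def load(tag): return pickle.load(open(f'{tag}.pkl','rb'))
def ray(s,uv):
    uv=np.array(uv,float).reshape(-1,1,2)
    n=cv2.undistortPoints(uv,np.array(s['mtx']),np.array(s['dist_coeffs'])).reshape(-1,2)
    d=np.c_[n[:,0],-n[:,1],-np.ones(len(n))]
    return np.array(s['position']),R.from_quat(s['orientation']).apply(d)
def onz(s,uv,z):
    p,d=ray(s,uv); return p+d*((z-p[2])/d[:,2])[:,None]
def cloud(s,mask=None):
    z=s['z_map']; 
    m=z>0
    if mask is not None: m&=mask
    v,u=np.nonzero(m); p,d=ray(s,np.c_[u,v]); return p+d*z[v,u][:,None],np.c_[u,v]
E
python3 - <<'E'
from h import *
from plant import r
st=r.get_state(); print(st)
for n in('scene','top'):
    s=snap(n,n+'0'); print(n,s['mtx'],s['dist_coeffs'],s['position'],s['orientation'])
E
```

```text
total 12
drwxr-xr-x  3 agent agent 4096 Dec  6 20:35 .
drwxr-xr-x 23 root  root  4096 Dec  6 20:35 ..
drwxr-xr-x  2 agent agent 4096 Dec  6 20:35 pics
{'clock': 0.0, 'q': array([-1.16818619,  0.68997769, -0.19451138,  1.56632341,  0.15728591,
        0.90252797, -0.2151228 ]), 'qd': array([-0.00162998,  0.00088619, -0.00042355, -0.00222083, -0.00149285,
        0.00188954,  0.00237692]), 'joint_torque': array([ 1.08248862e-04, -5.27571094e+01, -1.26662057e+00, -1.53427362e+01,
       -5.25945006e-02,  6.62770180e-03,  1.82245631e-04]), 'tool_pos': array([0.22513402, 0.58236494, 0.2379194 ]), 'eef_rot': array([ 1.83337889e-01,  9.83049524e-01, -9.17116810e-04, -1.05503973e-04]), 'contact_force': array([0.12492806, 0.1281572 , 0.05146043]), 'moment': array([ 0.01696331,  0.00350165, -0.01165579]), 'opening': 1.003301654294095}
scene [[422.26814717   0.         257.36295584]
 [  0.         422.26814717 184.8126989 ]
 [  0.           0.           1.        ]] [-0.05828736  0.          0.          0.          0.        ] [0.93735948 0.54522118 1.17287095] [0.09902707 0.30286242 0.90258706 0.28949023]
top [[422.68022635   0.         257.67632552]
 [  0.         422.68022635 195.64787377]
 [  0.           0.           1.        ]] [-0.01732818  0.          0.          0.          0.        ] [ 0.23920133 -0.06285621  1.63575992] [-0.05266433  0.05209598  0.71172458 -0.69854177]
```

View pics/scene0.png

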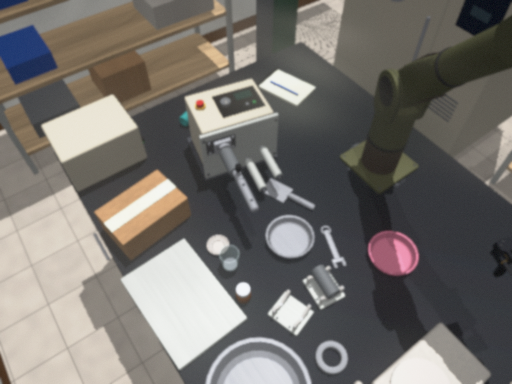

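View pics/top0.png

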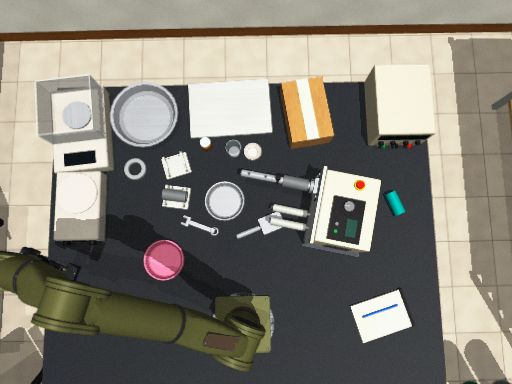

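The scene camera shows the unwinder at about (235,130) with its shaft pointing down to (253,207). The dish is at (290,237), the free cradle at (291,312) and the spare's cradle at (323,285). In the top view those are: shaft (240..320,180), dish (224,200), free cradle (176,164), spare (175,197). I'll enlarge both.

Run:
```python
from h import *
a=load('scene0')['frame'][120:340,180:360,::-1]; cv2.imwrite('pics/sc_z.png',cv2.resize(a,None,fx=2.7,fy=2.7,interpolation=cv2.INTER_CUBIC))
a=load('top0')['frame'][130:260,150:350,::-1]; cv2.imwrite('pics/top_z.png',cv2.resize(a,None,fx=4,fy=4,interpolation=cv2.INTER_CUBIC))
s=load('top0')
P,uv=cloud(s)
# table check & clouds
for u,v,n in [(224,200,'dish'),(270,250,'table'),(176,164,'cradA'),(176,197,'spare'),(250,175,'shaft'),(295,184,'core'),(345,205,'housing')]:
    z=s['z_map'][v,u]; p,d=ray(s,[(u,v)]); print(n,(p+d*z).round(4))
s=load('scene0')
for u,v,n in [(290,237,'dish'),(350,190,'table'),(291,312,'cradA'),(326,283,'spare'),(245,190,'shaft'),(230,165,'core')]:
    z=s['z_map'][v,u]; p,d=ray(s,[(u,v)]); print(n,(p+d*z).round(4))
```

```text
dish [[0.4678 0.0675 0.0072]]
table [[ 0.2718 -0.1073 -0.0044]]
cradA [[0.6147 0.2559 0.0075]]
spare [[0.4742 0.2429 0.0672]]
shaft [[ 0.5332 -0.0379  0.1661]]
core [[ 0.4951 -0.1948  0.1817]]
housing [[ 0.4113 -0.3547  0.2352]]
dish [[0.4546 0.0568 0.0035]]
table [[0.1685 0.0301 0.001 ]]
cradA [[0.6062 0.2532 0.0106]]
spare [[0.4909 0.2592 0.0678]]
shaft [[ 0.5326 -0.0763  0.1699]]
core [[ 0.52   -0.175   0.1799]]
```

View pics/sc_z.png

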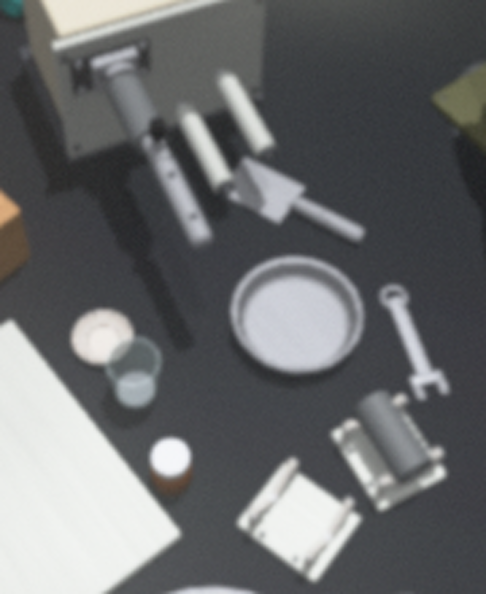

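View pics/top_z.png

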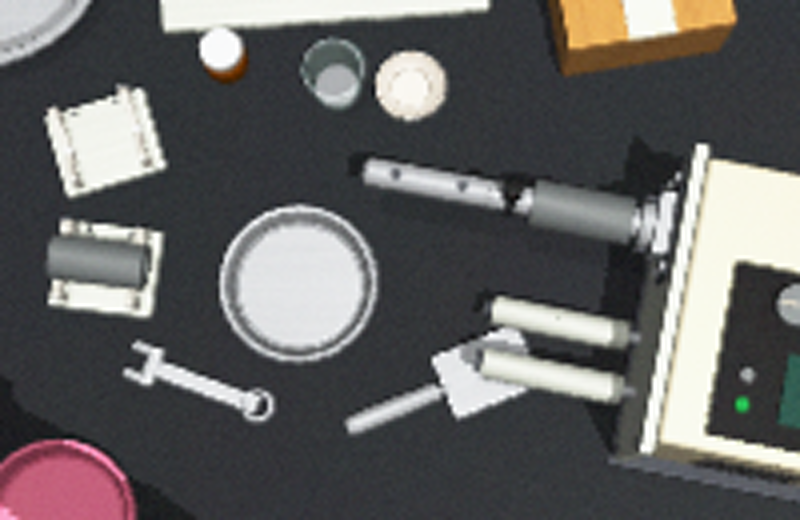

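Both views show the parts as described: the knob lies between the core and the extension, and the extension ends near (241,172) in the top view. Next I'll fit positions.

Run:
```python
from h import *
for n in('scene0','top0'):
    s=load(n); f=cv2.cvtColor(s['frame'],cv2.COLOR_RGB2HSV); P,uv=cloud(s)
    hsv=f[uv[:,1],uv[:,0]]
    inb=(P[:,0]>.40)&(P[:,0]<.62)&(P[:,1]<0.04)&(P[:,1]>-.30)
    m=inb&(P[:,2]>.135)&(P[:,2]<.23)
    Q=P[m]; h=hsv[m]
    o=np.argsort(Q[:,1])
    # stations
    print(n,len(Q))
    for a in np.arange(-.28,.03,.015):
        k=(Q[:,1]>=a)&(Q[:,1]<a+.015)
        if k.sum(): print(round(a+.0075,4),k.sum(),Q[k].mean(0).round(4),'x',Q[k][:,0].min().round(3),Q[k][:,0].max().round(3),'zmax',np.percentile(Q[k][:,2],95).round(4),'V',h[k][:,2].mean().round(0),h[k][:,2].min())
```

```text
scene0 1821
-0.2725 433 [ 0.4501 -0.2713  0.185 ] x 0.4 0.515 zmax 0.2175 V 119.0 53
-0.2575 145 [ 0.4594 -0.2601  0.176 ] x 0.4 0.514 zmax 0.207 V 119.0 70
-0.2425 41 [ 0.4968 -0.2415  0.1764] x 0.472 0.517 zmax 0.1825 V 115.0 82
-0.2275 51 [ 0.5016 -0.2272  0.1769] x 0.477 0.52 zmax 0.183 V 120.0 84
-0.2125 49 [ 0.5042 -0.213   0.1759] x 0.479 0.523 zmax 0.1822 V 121.0 83
-0.1975 53 [ 0.5062 -0.1978  0.1763] x 0.482 0.525 zmax 0.1833 V 122.0 86
-0.1825 54 [ 0.5099 -0.1829  0.1768] x 0.486 0.528 zmax 0.1826 V 123.0 86
-0.1675 51 [ 0.5211 -0.1672  0.1713] x 0.495 0.533 zmax 0.1826 V 105.0 61
-0.1525 37 [ 0.5156 -0.1545  0.1662] x 0.49 0.531 zmax 0.1815 V 104.0 51
-0.1375 69 [ 0.5184 -0.1362  0.1936] x 0.503 0.529 zmax 0.2149 V 80.0 38
-0.1225 43 [ 0.5199 -0.124   0.176 ] x 0.507 0.532 zmax 0.2054 V 129.0 44
-0.1075 33 [ 0.525  -0.1079  0.1701] x 0.512 0.535 zmax 0.1746 V 166.0 116
-0.0925 37 [ 0.5282 -0.0925  0.1706] x 0.515 0.539 zmax 0.1755 V 159.0 116
-0.0775 35 [ 0.5322 -0.0775  0.1692] x 0.519 0.543 zmax 0.1733 V 171.0 117
-0.0625 37 [ 0.535  -0.0623  0.1686] x 0.521 0.546 zmax 
[... 1024 characters left out ...]
] x 0.504 0.524 zmax 0.2134 V 78.0 20
-0.1225 35 [ 0.5189 -0.1221  0.175 ] x 0.507 0.532 zmax 0.2094 V 141.0 33
-0.1075 29 [ 0.5229 -0.1068  0.168 ] x 0.512 0.537 zmax 0.1751 V 181.0 73
-0.0925 28 [ 0.525  -0.0926  0.1702] x 0.513 0.539 zmax 0.1755 V 163.0 97
-0.0775 27 [ 0.5285 -0.0786  0.1679] x 0.518 0.54 zmax 0.1736 V 186.0 108
-0.0625 36 [ 0.5321 -0.0629  0.1674] x 0.52 0.544 zmax 0.1736 V 183.0 93
-0.0475 29 [ 0.5359 -0.047   0.167 ] x 0.524 0.55 zmax 0.1731 V 182.0 74
-0.0325 28 [ 0.5386 -0.0327  0.1666] x 0.527 0.553 zmax 0.1736 V 159.0 97
-0.0175 29 [ 0.5418 -0.0183  0.1637] x 0.531 0.558 zmax 0.1695 V 182.0 86
-0.0025 15 [ 0.5436 -0.0073  0.1642] x 0.534 0.557 zmax 0.168 V 147.0 72
```

```bash
cat > fit.py <<'E'
from h import *
from scipy.optimize import least_squares
def cyl(Q,rad,free=False,level=False):
    yc=Q[:,1].mean()
    def f(p):
        c=np.array([p[0],yc,p[1]]); d=np.array([p[2],1,0 if level else p[3]]); d/=np.linalg.norm(d)
        w=Q-c; return np.linalg.norm(w-np.outer(w@d,d),axis=1)-(p[4] if free else rad)
    s=least_squares(f,[Q[:,0].mean(),Q[:,2].mean()-rad*.6,0.2,0,rad],loss='soft_l1',f_scale=.001)
    return yc,s.x,np.median(np.abs(f(s.x))),len(Q)
def pts(s,x0,y0,dx,yl,yh,hw,zl,zh):
    P,uv=cloud(s); xa=x0+dx*(P[:,1]-y0)
    return P[(abs(P[:,0]-xa)<hw)&(P[:,1]>yl)&(P[:,1]<yh)&(P[:,2]>zl)&(P[:,2]<zh)]
E
python3 - <<'E'
from fit import *
S=[load('scene0'),load('top0')]
for lab,a,rad in (('core',(.5045,-.2,.21,-.236,-.158,.03,.135,.19),.02175),('ext',(.533,-.06,.21,-.105,-.018,.02,.135,.18),.0125)):
    qs=[pts(s,*a) for s in S]
    for n,q in zip(('scene','top','both'),qs+[np.vstack(qs)]):
        for fr in (False,True): print(lab,n,cyl(q,rad,fr))
# knob: dark points above z .187
for n,s in zip('st',S):
    P,uv=cloud(s); k=(abs(P[:,0]-.515)<.025)&(abs(P[:,1]+.132)<.03)&(P[:,2]>.19)&(P[:,2]<.22)
    Q=P[k]; t=Q[Q[:,2]>.208]; print('knob',n,len(Q),Q.mean(0).round(4),'top',len(t),t.mean(0).round(4),t.min(0).round(4),t.max(0).round(4),t[:,:2].mean(0))
# dish: rim
for n,s in zip('st',S):
    P,uv=cloud(s); k=(abs(P[:,0]-.468)<.1)&(abs(P[:,1]-.065)<.1)&(P[:,2]>.02)&(P[:,2]<.034)
    Q=P[k]; c,r_=cv2.minEnclosingCircle(Q[:,:2].astype(np.float32)); print('dish',n,len(Q),c,r_,Q[:,2].max())
# plate / housing
for n,s in zip('st',S):
    P,uv=cloud(s); k=(P[:,2]>.2)&(P[:,2]<.225)&(P[:,1]<-.2)&(P[:,0]>.3)&(P[:,0]<.65)&(P[:,1]>-.5)
    Q=P[k]; rect=cv2.minAreaRect(Q[:,:2].astype(np.float32)); print('housing',n,rect, cv2.boxPoints(rect).round(3).tolist())
E
```

```text
core scene (np.float64(-0.19582019380880972), array([0.50279407, 0.15981949, 0.18685412, 0.00487553, 0.02175   ]), np.float64(0.001165481958289697), 273)
core scene (np.float64(-0.19582019380880972), array([ 0.5032125 ,  0.16090104,  0.19735606, -0.00068982,  0.02075916]), np.float64(0.0012052572553327354), 273)
core top (np.float64(-0.19738746181682118), array([0.50471498, 0.15772237, 0.20517542, 0.00113996, 0.02175   ]), np.float64(0.0017083525245492337), 273)
core top (np.float64(-0.19738746181682118), array([0.50438237, 0.15903684, 0.2085307 , 0.00317019, 0.02067224]), np.float64(0.001648341868230884), 273)
core both (np.float64(-0.19660382781281546), array([0.50372343, 0.15883961, 0.18744829, 0.00316303, 0.02175   ]), np.float64(0.0016960461238728075), 546)
core both (np.float64(-0.19660382781281546), array([ 0.50397439,  0.16093935,  0.20507475, -0.00189899,  0.01996469]), np.float64(0.0016019123269931362), 546)
ext scene (np.float64(-0.06018897507613937), array([ 0.53266398,  0.15916116,  0.21687615, -0.04016257,  0.0125    ]), np.float64(0.0009477429904181127), 216)
ext scene
[... 1145 characters left out ...]
25 0.033892479183173396
dish t 233 (0.4646745026111603, 0.06641625612974167) 0.0758071169257164 0.03384182166052052
housing s ((0.4059261381626129, -0.36475279927253723), (0.20659582316875458, 0.25558072328567505), 77.8353271484375) [[0.2590000033378601, -0.4390000104904175], [0.5090000033378601, -0.49300000071525574], [0.5529999732971191, -0.29100000858306885], [0.30300000309944153, -0.2370000034570694]]
housing t ((0.4053458571434021, -0.36250972747802734), (0.20430442690849304, 0.25731146335601807), 77.5842056274414) [[0.257999986410141, -0.4350000023841858], [0.5090000033378601, -0.49000000953674316], [0.5529999732971191, -0.28999999165534973], [0.3019999861717224, -0.23499999940395355]]
```

```bash
cat > plan.py <<'E'
from h import *
def plan(tx,ty,tz,thdeg,n=5,smax=.048,ymax=.14):
    from plant import r
    st=r.get_state(); p=np.array(st['tool_pos']); Rm=R.from_quat(st['eef_rot']).as_matrix()
    th=np.arctan2(Rm[1,0],Rm[0,0]); 
    print('t',round(st['clock'],2),'p',p.round(4),'th',np.degrees(th).round(2),'tilt',np.degrees(np.arccos(-Rm[2,2])).round(2),'F',np.round(st['contact_force'],2),'M',np.round(st['moment'],2),'op',round(st['opening'],3),'q7',round(st['q'][6],2))
    T=np.array([tx,ty,tz]); tt=np.radians(thdeg)
    for i in range(n):
        d=T-p; L=np.linalg.norm(d); step=d*min(1,smax/max(L,1e-9))
        dy=np.clip(-(((tt-th)+np.pi)%(2*np.pi)-np.pi),-ymax,ymax)
        c,s=np.cos(th),np.sin(th)
        print(f'  dx {step[0]*c+step[1]*s:+.4f} dy {step[0]*s-step[1]*c:+.4f} dz {-step[2]:+.4f} yaw {dy:+.3f}')
        p=p+step; th-=dy
def st():
    from plant import r
    return r.get_state()
E
python3 -c "
from plan import *
plan(.45,.28,.27,78)"
```

```text
t 0.1 p [0.2252 0.5824 0.238 ] th 158.87 tilt 0.09 F [-0.25  0.43 -0.31] M [-0.01  0.01 -0.01] op 0.998 q7 -0.22
  dx -0.0405 dy -0.0255 dz -0.0041 yaw +0.140
  dx -0.0436 dy -0.0196 dz -0.0041 yaw +0.140
  dx -0.0459 dy -0.0133 dz -0.0041 yaw +0.140
  dx -0.0473 dy -0.0068 dz -0.0041 yaw +0.140
  dx -0.0478 dy -0.0001 dz -0.0041 yaw +0.140
```

Call:
play_rows(
  targets=[
    {"jaw": 0,"dx": -0.04,"dy": -0.026,"dz": -0.006,"yaw": 0.14},
    {"jaw": 0,"dx": -0.044,"dy": -0.02,"dz": -0.006,"yaw": 0.14},
    {"jaw": 0,"dx": -0.046,"dy": -0.013,"dz": -0.006,"yaw": 0.14},
    {"jaw": 0,"dx": -0.047,"dy": -0.007,"dz": -0.006,"yaw": 0.14},
    {"jaw": 0,"dx": -0.048,"dy": 0,"dz": -0.006,"yaw": 0.14},
  ],
)

```text
clock: 0.6
tool_pos: [0.3627, 0.3893, 0.2648]
eef_rot: [0.514, 0.858, -0.002, -0.004]
contact_force: [0.3, -0.2, -0.0]
opening: 0.997
```

```bash
python3 -c "
from plan import *
plan(.51,.05,.27,78)"
```

```text
t 0.6 p [0.3627 0.3893 0.2648] th 118.18 tilt 0.5 F [ 0.31 -0.22 -0.02] M [-0.03 -0.01  0.04] op 0.997 q7 -0.42
  dx -0.0478 dy -0.0040 dz -0.0007 yaw +0.140
  dx -0.0479 dy +0.0028 dz -0.0007 yaw +0.140
  dx -0.0471 dy +0.0094 dz -0.0007 yaw +0.140
  dx -0.0453 dy +0.0159 dz -0.0007 yaw +0.140
  dx -0.0426 dy +0.0221 dz -0.0007 yaw +0.140
```

Call:
play_rows(
  targets=[
    {"jaw": 0,"dx": -0.048,"dy": -0.004,"dz": -0.001,"yaw": 0.14},
    {"jaw": 0,"dx": -0.048,"dy": 0.003,"dz": -0.001,"yaw": 0.14},
    {"jaw": 0,"dx": -0.047,"dy": 0.009,"dz": -0.001,"yaw": 0.14},
    {"jaw": 0,"dx": -0.045,"dy": 0.016,"dz": -0.001,"yaw": 0.14},
    {"jaw": 0,"dx": -0.043,"dy": 0.022,"dz": -0.001,"yaw": 0.14},
  ],
)

```text
clock: 1.1
tool_pos: [0.4592, 0.1592, 0.2692]
eef_rot: [0.786, 0.618, -0.002, -0.003]
contact_force: [1.1, 0.5, 0.4]
opening: 1.003
```

```bash
python3 -c "
from plan import *
plan(.5153,-.135,.262,78)"
```

```text
t 1.1 p [0.4592 0.1592 0.2692] th 76.35 tilt 0.41 F [1.09 0.45 0.35] M [-0.04  0.01  0.03] op 1.003 q7 -0.53
  dx -0.0437 dy +0.0199 dz +0.0011 yaw -0.029
  dx -0.0442 dy +0.0186 dz +0.0011 yaw -0.000
  dx -0.0442 dy +0.0186 dz +0.0011 yaw -0.000
  dx -0.0442 dy +0.0186 dz +0.0011 yaw -0.000
  dx -0.0442 dy +0.0186 dz +0.0011 yaw -0.000
```

Call:
play_rows(
  targets=[
    {"jaw": 0,"dx": -0.044,"dy": 0.019,"dz": 0.001,"yaw": -0.03},
    {"jaw": 0,"dx": -0.044,"dy": 0.019,"dz": 0.001,"yaw": 0},
    {"jaw": 0,"dx": -0.044,"dy": 0.019,"dz": 0.001,"yaw": 0},
    {"jaw": 0,"dx": -0.044,"dy": 0.019,"dz": 0.001,"yaw": 0},
    {"jaw": 0,"dx": -0.044,"dy": 0.019,"dz": 0.001,"yaw": 0},
  ],
)

```text
clock: 1.6
tool_pos: [0.506, -0.0851, 0.2628]
eef_rot: [0.777, 0.63, -0.002, -0.003]
contact_force: [1.0, -0.4, -1.1]
opening: 1.0
```

```bash
python3 -c "
from plan import *
plan(.5153,-.135,.25,78,smax=.025)"
```

```text
t 1.6 p [ 0.506  -0.0851  0.2628] th 78.03 tilt 0.39 F [ 0.98 -0.42 -1.1 ] M [-0.09  0.01 -0.04] op 1.0 q7 -0.02
  dx -0.0224 dy +0.0093 dz +0.0061 yaw +0.001
  dx -0.0224 dy +0.0093 dz +0.0061 yaw -0.000
  dx -0.0021 dy +0.0009 dz +0.0006 yaw -0.000
  dx +0.0000 dy +0.0000 dz -0.0000 yaw -0.000
  dx +0.0000 dy +0.0000 dz -0.0000 yaw -0.000
```

Call:
play_rows(
  targets=[
    {"jaw": 0,"dx": -0.024,"dy": 0.01,"dz": 0.006},
    {"jaw": 0,"dx": -0.023,"dy": 0.009,"dz": 0.006},
    {"jaw": 0,"dx": -0.002,"dy": 0.001,"dz": 0.002},
    {"jaw": 0.4},
    {"jaw": 0.4},
  ],
)

```text
invalid input
```

```bash
python3 -c "
from plan import *
plan(.5153,-.135,.186,78,smax=.02)"
```

```text
t 1.6 p [ 0.506  -0.0851  0.2628] th 78.03 tilt 0.39 F [ 0.98 -0.42 -1.1 ] M [-0.09  0.01 -0.04] op 1.0 q7 -0.02
  dx -0.0102 dy +0.0042 dz +0.0167 yaw +0.001
  dx -0.0102 dy +0.0042 dz +0.0167 yaw -0.000
  dx -0.0102 dy +0.0042 dz +0.0167 yaw -0.000
  dx -0.0102 dy +0.0042 dz +0.0167 yaw -0.000
  dx -0.0061 dy +0.0025 dz +0.0101 yaw -0.000
```

All keys are needed in every row.

Call:
play_rows(
  targets=[
    {"jaw": 0,"dx": -0.024,"dy": 0.01,"dz": 0.006,"yaw": 0},
    {"jaw": 0,"dx": -0.023,"dy": 0.009,"dz": 0.006,"yaw": 0},
    {"jaw": 0,"dx": -0.002,"dy": 0.001,"dz": 0.002,"yaw": 0},
    {"jaw": 0.4,"dx": 0,"dy": 0,"dz": 0,"yaw": 0},
    {"jaw": 0.4,"dx": 0,"dy": 0,"dz": 0,"yaw": 0},
  ],
)

```text
clock: 2.1
tool_pos: [0.514, -0.1475, 0.2471]
eef_rot: [0.781, 0.624, -0.004, -0.002]
contact_force: [0.3, 0.2, 0.4]
opening: 0.841
```

```bash
python3 -c "
from plan import *
plan(.5153,-.135,.186,78,smax=.02)"
```

```text
t 2.1 p [ 0.514  -0.1475  0.2471] th 77.27 tilt 0.49 F [0.3  0.25 0.38] M [-0.07  0.07  0.01] op 0.841 q7 0.08
  dx +0.0040 dy -0.0005 dz +0.0196 yaw -0.013
  dx +0.0040 dy -0.0004 dz +0.0196 yaw -0.000
  dx +0.0040 dy -0.0004 dz +0.0196 yaw -0.000
  dx +0.0005 dy -0.0001 dz +0.0023 yaw -0.000
  dx +0.0000 dy +0.0000 dz -0.0000 yaw -0.000
```

Call:
play_rows(
  targets=[
    {"jaw": 0.4,"dx": 0.006,"dy": -0.001,"dz": 0.005,"yaw": -0.01},
    {"jaw": 0.4,"dx": 0.004,"dy": 0,"dz": 0.01,"yaw": 0},
    {"jaw": 0.4,"dx": 0.001,"dy": 0,"dz": 0.012,"yaw": 0},
    {"jaw": 0.4,"dx": 0,"dy": 0,"dz": 0.01,"yaw": 0},
    {"jaw": 0.4,"dx": 0,"dy": 0,"dz": 0,"yaw": 0},
  ],
)

```text
clock: 2.6
tool_pos: [0.5156, -0.1278, 0.2075]
eef_rot: [0.774, 0.633, -0.003, -0.004]
contact_force: [-0.1, -0.0, 0.2]
opening: 0.603
```

```bash
python3 -c "
from plan import *
plan(.5153,-.135,.186,78,smax=.02)"
```

```text
t 2.6 p [ 0.5156 -0.1278  0.2075] th 78.52 tilt 0.51 F [-0.15 -0.03  0.21] M [-0.06  0.07  0.02] op 0.603 q7 0.08
  dx -0.0063 dy +0.0010 dz +0.0190 yaw +0.009
  dx -0.0008 dy +0.0001 dz +0.0025 yaw -0.000
  dx +0.0000 dy +0.0000 dz -0.0000 yaw -0.000
  dx +0.0000 dy +0.0000 dz -0.0000 yaw -0.000
  dx +0.0000 dy +0.0000 dz -0.0000 yaw -0.000
```

Call:
play_rows(
  targets=[
    {"jaw": 0.4,"dx": -0.004,"dy": 0,"dz": 0.007,"yaw": 0},
    {"jaw": 0.4,"dx": 0,"dy": 0,"dz": 0.004,"yaw": 0},
    {"jaw": 0.4,"dx": 0,"dy": 0,"dz": 0,"yaw": 0},
    {"jaw": 0.4,"dx": 0,"dy": 0,"dz": 0,"yaw": 0},
    {"jaw": 0.4,"dx": 0,"dy": 0,"dz": 0,"yaw": 0},
  ],
)

```text
clock: 3.1
tool_pos: [0.515, -0.1318, 0.1957]
eef_rot: [0.774, 0.633, -0.002, -0.003]
contact_force: [0.4, 0.7, -0.5]
opening: 0.601
```

```bash
python3 -c "
from plan import *
plan(.5153,-.135,.186,78,smax=.02)"
```

```text
t 3.1 p [ 0.515  -0.1318  0.1957] th 78.54 tilt 0.48 F [ 0.43  0.71 -0.54] M [-0.09  0.06 -0.03] op 0.601 q7 0.09
  dx -0.0031 dy +0.0010 dz +0.0097 yaw +0.010
  dx +0.0000 dy +0.0000 dz -0.0000 yaw -0.000
  dx +0.0000 dy +0.0000 dz -0.0000 yaw -0.000
  dx +0.0000 dy +0.0000 dz -0.0000 yaw -0.000
  dx +0.0000 dy +0.0000 dz -0.0000 yaw -0.000
```

Call:
play_rows(
  targets=[
    {"jaw": 0.4,"dx": -0.003,"dy": 0.001,"dz": 0.005,"yaw": 0.01},
    {"jaw": 0.4,"dx": 0,"dy": 0,"dz": 0.004,"yaw": 0},
    {"jaw": 0.9,"dx": 0,"dy": 0,"dz": 0,"yaw": 0},
    {"jaw": 0.9,"dx": 0,"dy": 0,"dz": 0,"yaw": 0},
    {"jaw": 0.9,"dx": 0,"dy": 0,"dz": 0,"yaw": 0},
  ],
  squeeze=12,
)

```text
clock: 3.6
tool_pos: [0.5156, -0.1356, 0.1864]
eef_rot: [0.778, 0.629, -0.002, -0.003]
contact_force: [-0.2, 0.0, 0.5]
opening: 0.352
```

```bash
python3 -c "
from plan import *
plan(.5153,-.135,.186,78,smax=.02)
snap('scene','s1')
a=load('s1')['frame'][120:240,180:300,::-1]; cv2.imwrite('pics/s1z.png',cv2.resize(a,None,fx=4,fy=4))"
```

```text
t 3.6 p [ 0.5156 -0.1356  0.1864] th 77.88 tilt 0.41 F [-0.22  0.01  0.46] M [-0.1   0.05 -0.05] op 0.352 q7 0.09
  dx +0.0005 dy -0.0004 dz +0.0004 yaw -0.002
  dx +0.0000 dy +0.0000 dz -0.0000 yaw -0.000
  dx +0.0000 dy +0.0000 dz -0.0000 yaw -0.000
  dx +0.0000 dy +0.0000 dz -0.0000 yaw -0.000
  dx +0.0000 dy +0.0000 dz -0.0000 yaw -0.000
```

View pics/s1z.png

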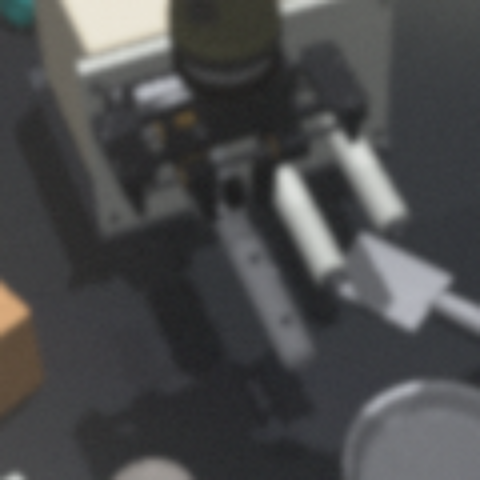

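The knob shows at (233,190) in the enlarged picture, between the fingers. I'll close on it.

Call:
play_rows(
  targets=[
    {"jaw": 0.95,"dx": 0,"dy": 0,"dz": 0,"yaw": 0},
    {"jaw": 0.95,"dx": 0,"dy": 0,"dz": 0,"yaw": 0},
    {"jaw": 0.95,"dx": 0,"dy": 0,"dz": 0,"yaw": 0},
    {"jaw": 0.95,"dx": 0,"dy": 0,"dz": 0,"yaw": 0},
    {"jaw": 0.95,"dx": 0,"dy": 0,"dz": 0,"yaw": 0},
  ],
  squeeze=12,
)

```text
clock: 4.15
tool_pos: [0.5157, -0.1354, 0.1865]
eef_rot: [0.778, 0.629, -0.002, -0.003]
contact_force: [-0.4, -0.2, 0.4]
opening: 0.201
```

Call:
play_rows(
  targets=[
    {"jaw": 0.95,"dx": 0,"dy": 0,"dz": -0.006,"yaw": 0},
    {"jaw": 0.95,"dx": 0,"dy": 0,"dz": -0.012,"yaw": 0},
    {"jaw": 0.95,"dx": 0,"dy": 0,"dz": -0.015,"yaw": 0},
    {"jaw": 0.95,"dx": 0,"dy": 0,"dz": -0.02,"yaw": 0},
    {"jaw": 0.95,"dx": 0,"dy": 0,"dz": -0.015,"yaw": 0},
  ],
  squeeze=12,
)

```text
clock: 4.65
tool_pos: [0.5146, -0.1352, 0.2562]
eef_rot: [0.778, 0.629, -0.004, -0.005]
contact_force: [-0.2, -0.0, -1.2]
opening: 0.2
```

```bash
python3 -c "
from plan import *
snap('scene','s2');snap('top','t2')
plan(.463,.063,.21,78)
a=load('s2')['frame'][120:240,180:300,::-1]; cv2.imwrite('pics/s2z.png',cv2.resize(a,None,fx=4,fy=4))"
```

```text
t 4.75 p [ 0.5157 -0.1355  0.2569] th 77.9 tilt 0.48 F [-0.42  0.02 -0.2 ] M [-0.06  0.02 -0.04] op 0.204 q7 0.07
  dx +0.0417 dy -0.0212 dz +0.0107 yaw -0.002
  dx +0.0417 dy -0.0212 dz +0.0107 yaw -0.000
  dx +0.0417 dy -0.0212 dz +0.0107 yaw -0.000
  dx +0.0417 dy -0.0212 dz +0.0107 yaw -0.000
  dx +0.0162 dy -0.0082 dz +0.0042 yaw -0.000
```

View pics/s2z.png

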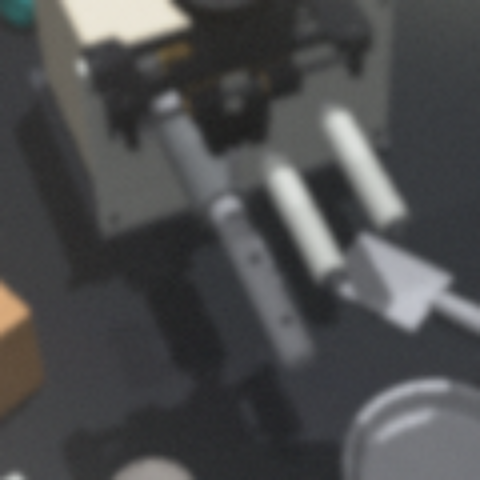

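Pin out: the opening matches the 18 mm knob, and the cross hole is empty in the picture. Now to the dish.

Call:
play_rows(
  targets=[
    {"jaw": 0.95,"dx": 0.025,"dy": -0.012,"dz": 0,"yaw": 0},
    {"jaw": 0.95,"dx": 0.042,"dy": -0.021,"dz": 0,"yaw": 0},
    {"jaw": 0.95,"dx": 0.04,"dy": -0.02,"dz": 0,"yaw": 0},
    {"jaw": 0.95,"dx": 0.03,"dy": -0.015,"dz": 0.005,"yaw": 0},
    {"jaw": 0.95,"dx": 0.01,"dy": -0.006,"dz": 0.01,"yaw": 0},
  ],
)

```text
clock: 5.25
tool_pos: [0.4739, 0.0256, 0.2409]
eef_rot: [0.78, 0.626, -0.002, -0.002]
contact_force: [0.7, -0.4, -0.9]
opening: 0.204
```

```bash
python3 -c "
from plan import *
plan(.463,.063,.12,78,smax=.04)"
```

```text
t 5.25 p [0.4739 0.0256 0.2409] th 77.47 tilt 0.3 F [ 0.67 -0.4  -0.85] M [-0.05  0.07 -0.02] op 0.204 q7 -0.23
  dx +0.0108 dy -0.0059 dz +0.0381 yaw -0.009
  dx +0.0108 dy -0.0058 dz +0.0381 yaw -0.000
  dx +0.0108 dy -0.0058 dz +0.0381 yaw -0.000
  dx +0.0019 dy -0.0010 dz +0.0066 yaw -0.000
  dx +0.0000 dy +0.0000 dz -0.0000 yaw -0.000
```

Call:
play_rows(
  targets=[
    {"jaw": 0.95,"dx": 0.01,"dy": -0.006,"dz": 0.03,"yaw": 0},
    {"jaw": 0.95,"dx": 0.01,"dy": -0.006,"dz": 0.04,"yaw": 0},
    {"jaw": 0.95,"dx": 0.008,"dy": -0.004,"dz": 0.04,"yaw": 0},
    {"jaw": 0.95,"dx": 0.003,"dy": -0.001,"dz": 0.025,"yaw": 0},
    {"jaw": 0.95,"dx": 0,"dy": 0,"dz": 0.01,"yaw": 0},
  ],
)

```text
clock: 5.75
tool_pos: [0.4627, 0.0652, 0.0904]
eef_rot: [0.778, 0.629, -0.0, -0.001]
contact_force: [0.0, -0.4, -0.2]
opening: 0.2
```

```bash
python3 -c "
from plan import *
plan(.463,.063,.06,78,smax=.04)"
```

```text
t 5.75 p [0.4627 0.0652 0.0904] th 77.9 tilt 0.17 F [ 0.01 -0.41 -0.17] M [-0.1   0.1  -0.03] op 0.2 q7 -0.25
  dx -0.0021 dy +0.0008 dz +0.0304 yaw -0.002
  dx +0.0000 dy +0.0000 dz -0.0000 yaw -0.000
  dx +0.0000 dy +0.0000 dz -0.0000 yaw -0.000
  dx +0.0000 dy +0.0000 dz -0.0000 yaw -0.000
  dx +0.0000 dy +0.0000 dz -0.0000 yaw -0.000
```

Call:
play_rows(
  targets=[
    {"jaw": 0.95,"dx": -0.001,"dy": 0,"dz": 0.008,"yaw": 0},
    {"jaw": 0.95,"dx": -0.001,"dy": 0,"dz": 0.01,"yaw": 0},
    {"jaw": 0.95,"dx": 0,"dy": 0,"dz": 0.007,"yaw": 0},
    {"jaw": 0.95,"dx": 0,"dy": 0,"dz": 0.003,"yaw": 0},
    {"jaw": 0.95,"dx": 0,"dy": 0,"dz": 0,"yaw": 0},
  ],
)

```text
clock: 6.25
tool_pos: [0.4634, 0.0616, 0.0611]
eef_rot: [0.778, 0.628, 0.0, -0.001]
contact_force: [-0.2, 1.2, -0.3]
opening: 0.201
```

```bash
python3 -c "
from plan import *
plan(.463,.063,.058,78,smax=.04,n=1)"
```

```text
t 6.25 p [0.4634 0.0616 0.0611] th 77.76 tilt 0.08 F [-0.17  1.16 -0.33] M [-0.13  0.13  0.01] op 0.201 q7 -0.24
  dx +0.0013 dy -0.0007 dz +0.0031 yaw -0.004
```

Call:
play_rows(
  targets=[
    {"jaw": 0.95,"dx": 0,"dy": 0,"dz": 0.003,"yaw": 0},
    {"jaw": 0.5,"dx": 0,"dy": 0,"dz": 0,"yaw": 0},
    {"jaw": 0.5,"dx": 0,"dy": 0,"dz": 0,"yaw": 0},
    {"jaw": 0.4,"dx": 0,"dy": 0,"dz": 0,"yaw": 0},
    {"jaw": 0.2,"dx": 0,"dy": 0,"dz": 0,"yaw": 0},
  ],
)

```text
clock: 6.75
tool_pos: [0.4647, 0.0616, 0.0595]
eef_rot: [0.779, 0.628, 0.002, 0.0]
contact_force: [0.2, 0.0, -0.1]
opening: 0.54
```

Call:
play_rows(
  targets=[
    {"jaw": 0.2,"dx": 0,"dy": 0,"dz": -0.01,"yaw": 0},
    {"jaw": 0.2,"dx": 0,"dy": 0,"dz": -0.03,"yaw": 0},
    {"jaw": 0.2,"dx": 0,"dy": 0,"dz": -0.04,"yaw": 0},
    {"jaw": 0.2,"dx": 0,"dy": 0,"dz": -0.04,"yaw": 0},
    {"jaw": 0.2,"dx": 0,"dy": 0,"dz": -0.04,"yaw": 0},
  ],
)

```text
clock: 7.25
tool_pos: [0.4609, 0.061, 0.223]
eef_rot: [0.779, 0.628, -0.003, -0.003]
contact_force: [1.0, 0.4, -0.1]
opening: 0.801
```

```bash
python3 -c "
from plan import *
snap('scene','s3');snap('top','t3')
plan(.5038,-.197,.26,78)
a=load('s3')['frame'][120:300,180:360,::-1]; a=cv2.resize(a,None,fx=3,fy=3);cv2.imwrite('pics/s3z.png',a)
a=load('t3')['frame'][130:260,150:350,::-1]; cv2.imwrite('pics/t3z.png',cv2.resize(a,None,fx=4,fy=4))"
```

```text
t 7.35 p [0.4643 0.0613 0.2259] th 77.72 tilt 0.25 F [ 0.49 -0.37 -0.25] M [-0.05  0.06 -0.02] op 0.801 q7 -0.28
  dx -0.0444 dy +0.0170 dz -0.0062 yaw -0.005
  dx -0.0445 dy +0.0168 dz -0.0062 yaw -0.000
  dx -0.0445 dy +0.0168 dz -0.0062 yaw -0.000
  dx -0.0445 dy +0.0168 dz -0.0062 yaw -0.000
  dx -0.0445 dy +0.0168 dz -0.0062 yaw -0.000
```

View pics/s3z.png

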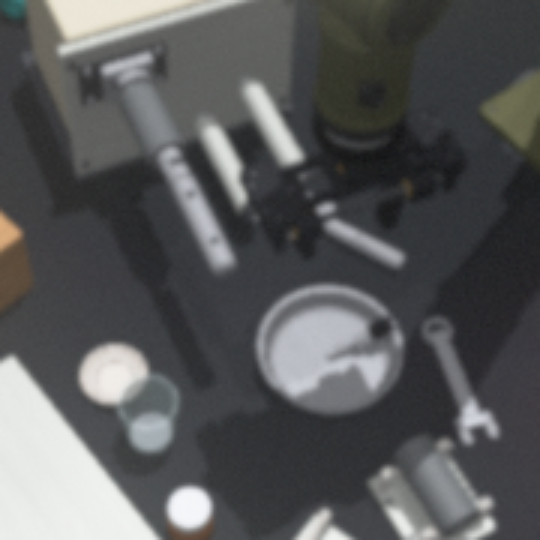

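View pics/t3z.png

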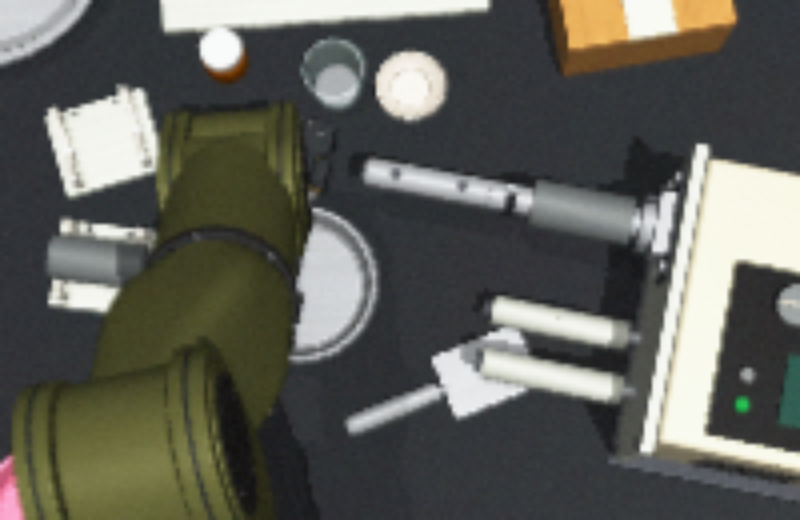

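The pin lies in the dish, knob at (380,325) in the enlarged scene view, and the shaft is clear. I'll refine the shaft lines and measure the cradle.

```bash
cat > f2.py <<'E'
from fit import *
def run(S,T):
    for lab,a,rad in (('core',(.5045,-.2,.21,-.236,-.16,.03,.135,.19),.02175),('shaft',(.517,-.135,.21,-.145,-.123,.02,.135,.18),.0125),('ext',(.533,-.06,.21,-.108,-.018,.02,.135,.18),.0125)):
        qs=[np.vstack([pts(s,*a) for s in X]) for X in (S,T)]
        for n,q in zip(('scene','top','both'),qs+[np.vstack(qs)]):
            for lv in ([True,False] if lab!='shaft' else [True]): yc,x,e,N=cyl(q,rad,False,lv); print(lab,n,'y',yc.round(4),'x',x[0].round(4),'z',x[1].round(4),'slope',x[2:4].round(4),'e',e.round(4),N)
if __name__=='__main__':
    run([load('scene0'),load('s3')],[load('top0'),load('t3')])
    for n in ('scene0','s3','top0'):
        s=load(n); P,uv=cloud(s); k=(abs(P[:,0]-.612)<.09)&(abs(P[:,1]-.255)<.09)&(P[:,2]>.004)&(P[:,2]<.06)
        Q=P[k]
        hi=Q[Q[:,2]>.025]
        for l,q in (('all',Q),('hi',hi)):
            rr=cv2.minAreaRect(q[:,:2].astype(np.float32)); print(n,l,len(q),rr,q.mean(0).round(4))
        f=s['frame']
    # dish / spare
    for n in ('scene0','top0'):
        P,uv=cloud(load(n)); k=(abs(P[:,0]-.48)<.08)&(abs(P[:,1]-.255)<.08)&(P[:,2]>.055)&(P[:,2]<.08); q=P[k]; print('spare',n,cv2.minAreaRect(q[:,:2].astype(np.float32)),q[:,2].max())
E
python3 f2.py
```

```text
core scene y -0.1964 x 0.5029 z 0.1598 slope [0.1926 0.    ] e 0.0011 541
core scene y -0.1964 x 0.5029 z 0.1598 slope [0.1924 0.0012] e 0.0011 541
core top y -0.1976 x 0.5048 z 0.1577 slope [0.2067 0.    ] e 0.0016 541
core top y -0.1976 x 0.5048 z 0.1577 slope [0.208  0.0086] e 0.0017 541
core both y -0.197 x 0.5038 z 0.1589 slope [0.1912 0.    ] e 0.0016 1082
core both y -0.197 x 0.5038 z 0.1589 slope [0.1904 0.0039] e 0.0016 1082
shaft scene y -0.1333 x 0.5167 z 0.1616 slope [0.2567 0.    ] e 0.0016 90
shaft top y -0.1351 x 0.5185 z 0.1609 slope [0.1308 0.    ] e 0.0012 52
shaft both y -0.1339 x 0.5176 z 0.1614 slope [0.1673 0.    ] e 0.0016 142
ext scene y -0.0615 x 0.5325 z 0.1592 slope [0.2114 0.    ] e 0.0011 446
ext scene y -0.0615 x 0.5325 z 0.1591 slope [ 0.2174 -0.0402] e 0.001 446
ext top y -0.0626 x 0.5339 z 0.158 slope [0.2273 0.    ] e 0.0018 352
ext top y -0.0626 x 0.5339 z 0.1579 slope [ 0.222  -0.0416] e 0.0016 352
ext both y -0.0619 x 0.533 z 0.1587 slope [0.2133 0.    ] e 0.0015 798
ext both y -0.0619 x 0.5331 z 0.1587 slope [ 0.217  -0.0412] e 0.0014 798
scene0 
[... 425 characters left out ...]
i 314 ((0.6266387701034546, 0.27019351720809937), (0.19062986969947815, 0.1013500839471817), 21.185794830322266) [0.6392 0.2848 0.0412]
top0 all 740 ((0.6119440197944641, 0.25506579875946045), (0.1798243522644043, 0.17950202524662018), 0.004316364880651236) [0.6102 0.2581 0.014 ]
top0 hi 111 ((0.6231911182403564, 0.2712339162826538), (0.1833818256855011, 0.09813344478607178), 19.179197311401367) [0.6236 0.2756 0.0416]
spare scene0 ((0.48371416330337524, 0.24913503229618073), (0.09126347303390503, 0.042911794036626816), 81.31632232666016) 0.07768326874586617
spare top0 ((0.4892914593219757, 0.253010630607605), (0.09201277047395706, 0.050121791660785675), 82.73214721679688) 0.07988839748421506
```

Results:
- The extension is nearly in line with the shaft (slope about 0.217 against about 0.21) and droops about 0.04.
- Core centre is about (0.5035, -0.198, 0.1585).

Going above the core.

Call:
play_rows(
  targets=[
    {"jaw": 0.2,"dx": -0.03,"dy": 0.011,"dz": -0.01,"yaw": 0},
    {"jaw": 0.2,"dx": -0.045,"dy": 0.017,"dz": -0.01,"yaw": 0},
    {"jaw": 0.2,"dx": -0.046,"dy": 0.017,"dz": -0.005,"yaw": 0},
    {"jaw": 0.2,"dx": -0.046,"dy": 0.017,"dz": 0,"yaw": 0},
    {"jaw": 0.2,"dx": -0.03,"dy": 0.011,"dz": 0,"yaw": 0},
  ],
)

```text
clock: 7.85
tool_pos: [0.4953, -0.1459, 0.2528]
eef_rot: [0.773, 0.634, 0.005, -0.001]
contact_force: [0.9, 0.5, -0.3]
opening: 0.801
```

```bash
python3 -c "
from plan import *
plan(.5035,-.1985,.23,78,smax=.025)"
```

```text
t 7.85 p [ 0.4953 -0.1459  0.2528] th 78.67 tilt 0.54 F [ 0.87  0.54 -0.3 ] M [-0.07  0.09 -0.01] op 0.801 q7 0.12
  dx -0.0216 dy +0.0079 dz +0.0098 yaw +0.012
  dx -0.0215 dy +0.0082 dz +0.0098 yaw -0.000
  dx -0.0068 dy +0.0026 dz +0.0031 yaw -0.000
  dx +0.0000 dy +0.0000 dz -0.0000 yaw -0.000
  dx +0.0000 dy +0.0000 dz -0.0000 yaw -0.000
```

Call:
play_rows(
  targets=[
    {"jaw": 0.2,"dx": -0.015,"dy": 0.008,"dz": 0.002,"yaw": 0.01},
    {"jaw": 0.2,"dx": -0.013,"dy": 0.006,"dz": 0.002,"yaw": 0},
    {"jaw": 0.2,"dx": -0.005,"dy": 0.002,"dz": 0.002,"yaw": 0},
    {"jaw": 0.2,"dx": 0,"dy": 0,"dz": 0,"yaw": 0},
    {"jaw": 0.2,"dx": 0,"dy": 0,"dz": 0,"yaw": 0},
  ],
)

```text
clock: 8.35
tool_pos: [0.5014, -0.1885, 0.2455]
eef_rot: [0.78, 0.626, 0.003, -0.001]
contact_force: [1.1, -0.1, -0.2]
opening: 0.798
```

```bash
python3 -c "
from plan import *
plan(.5035,-.1985,.2,78,smax=.025)"
```

```text
t 8.35 p [ 0.5014 -0.1885  0.2455] th 77.48 tilt 0.38 F [ 1.13 -0.13 -0.17] M [-0.03  0.08 -0.01] op 0.798 q7 0.18
  dx -0.0050 dy +0.0023 dz +0.0244 yaw -0.009
  dx -0.0043 dy +0.0019 dz +0.0211 yaw -0.000
  dx +0.0000 dy +0.0000 dz -0.0000 yaw -0.000
  dx +0.0000 dy +0.0000 dz -0.0000 yaw -0.000
  dx +0.0000 dy +0.0000 dz -0.0000 yaw -0.000
```

Call:
play_rows(
  targets=[
    {"jaw": 0.2,"dx": -0.005,"dy": 0.002,"dz": 0.01,"yaw": -0.008},
    {"jaw": 0.2,"dx": -0.003,"dy": 0.001,"dz": 0.015,"yaw": 0},
    {"jaw": 0.2,"dx": 0,"dy": 0,"dz": 0.012,"yaw": 0},
    {"jaw": 0.2,"dx": 0,"dy": 0,"dz": 0.005,"yaw": 0},
    {"jaw": 0.2,"dx": 0,"dy": 0,"dz": 0,"yaw": 0},
  ],
)

```text
clock: 8.85
tool_pos: [0.5029, -0.1925, 0.2006]
eef_rot: [0.775, 0.633, 0.004, -0.002]
contact_force: [-0.6, -0.1, 1.2]
opening: 0.8
```

```bash
python3 -c "
from plan import *
plan(.5035,-.1985,.139,78,smax=.025)"
```

```text
t 8.85 p [ 0.5029 -0.1925  0.2006] th 78.47 tilt 0.5 F [-0.61 -0.08  1.16] M [-0.1   0.06  0.03] op 0.8 q7 0.21
  dx -0.0023 dy +0.0007 dz +0.0249 yaw +0.008
  dx -0.0023 dy +0.0007 dz +0.0249 yaw -0.000
  dx -0.0011 dy +0.0003 dz +0.0118 yaw -0.000
  dx +0.0000 dy +0.0000 dz -0.0000 yaw -0.000
  dx +0.0000 dy +0.0000 dz -0.0000 yaw -0.000
```

Call:
play_rows(
  targets=[
    {"jaw": 0.2,"dx": -0.003,"dy": 0.001,"dz": 0.012,"yaw": 0.006},
    {"jaw": 0.2,"dx": -0.002,"dy": 0,"dz": 0.018,"yaw": 0},
    {"jaw": 0.2,"dx": 0,"dy": 0,"dz": 0.014,"yaw": 0},
    {"jaw": 0.2,"dx": 0,"dy": 0,"dz": 0.008,"yaw": 0},
    {"jaw": 0.2,"dx": 0,"dy": 0,"dz": 0,"yaw": 0},
  ],
)

```text
clock: 9.35
tool_pos: [0.5045, -0.1975, 0.1461]
eef_rot: [0.776, 0.631, 0.005, -0.001]
contact_force: [-0.7, -0.3, 0.1]
opening: 0.803
```

```bash
python3 -c "
from plan import *
plan(.5035,-.1985,.139,78,smax=.025)"
```

```text
t 9.35 p [ 0.5045 -0.1975  0.1461] th 78.18 tilt 0.53 F [-0.71 -0.29  0.11] M [-0.09  0.02  0.01] op 0.803 q7 0.23
  dx -0.0012 dy -0.0008 dz +0.0071 yaw +0.003
  dx +0.0000 dy +0.0000 dz -0.0000 yaw -0.000
  dx +0.0000 dy +0.0000 dz -0.0000 yaw -0.000
  dx +0.0000 dy +0.0000 dz -0.0000 yaw -0.000
  dx +0.0000 dy +0.0000 dz -0.0000 yaw -0.000
```

Call:
play_rows(
  targets=[
    {"jaw": 0.4,"dx": 0,"dy": -0.0005,"dz": 0.004,"yaw": 0.003},
    {"jaw": 0.44,"dx": 0,"dy": 0,"dz": 0.003,"yaw": 0},
    {"jaw": 0.44,"dx": 0,"dy": 0,"dz": 0,"yaw": 0},
    {"jaw": 0.46,"dx": 0,"dy": 0,"dz": 0,"yaw": 0},
    {"jaw": 0.46,"dx": 0,"dy": 0,"dz": 0,"yaw": 0},
  ],
  squeeze=3,
)

```text
clock: 9.85
tool_pos: [0.5052, -0.1978, 0.14]
eef_rot: [0.777, 0.629, 0.005, 0.0]
contact_force: [-0.4, -0.2, -0.1]
opening: 0.542
```

```bash
python3 -c "
from plan import *
plan(.5035,-.1985,.139,78,n=1)
snap('scene','s4')
a=load('s4')['frame'][120:240,180:300,::-1]; cv2.imwrite('pics/s4z.png',cv2.resize(a,None,fx=4,fy=4))
snap('top','t4')
a=load('t4')['frame'][150:230,230:330,::-1]; cv2.imwrite('pics/t4z.png',cv2.resize(a,None,fx=6,fy=6))
"
```

```text
t 9.85 p [ 0.5052 -0.1978  0.14  ] th 77.99 tilt 0.62 F [-0.35 -0.16 -0.14] M [-0.08  0.09  0.01] op 0.542 q7 0.23
  dx -0.0010 dy -0.0015 dz +0.0010 yaw -0.000
```

View pics/s4z.png

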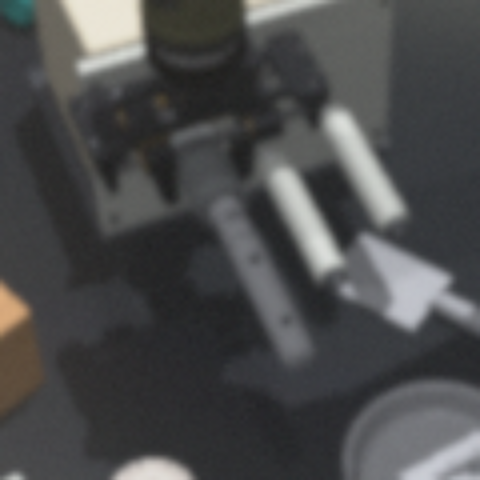

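View pics/t4z.png

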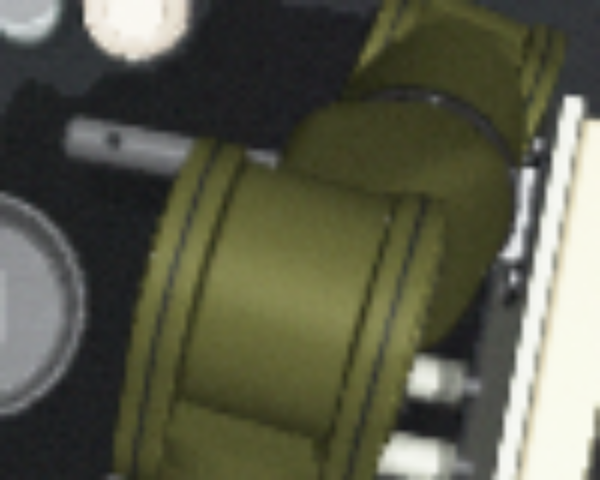

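The core sits between the fingers, at (205,175) in the enlarged scene view. I'll close gently.

Call:
play_rows(
  targets=[
    {"jaw": 0.46,"dx": 0,"dy": -0.001,"dz": 0.0005,"yaw": 0},
    {"jaw": 0.49,"dx": 0,"dy": 0,"dz": 0,"yaw": 0},
    {"jaw": 0.5,"dx": 0,"dy": 0,"dz": 0,"yaw": 0},
    {"jaw": 0.52,"dx": 0,"dy": 0,"dz": 0,"yaw": 0},
    {"jaw": 0.55,"dx": 0,"dy": 0,"dz": 0,"yaw": 0},
  ],
  squeeze=3,
)

```text
clock: 10.45
tool_pos: [0.5046, -0.1977, 0.1397]
eef_rot: [0.777, 0.629, 0.006, 0.001]
contact_force: [-0.3, 0.7, 0.7]
opening: 0.485
```

```bash
python3 -c "
from plan import *
plan(.5035,-.1985,.139,78,n=1)
from plant import r
for i in range(3):
    s=r.get_state(); print(s['contact_force'],s['moment'])
"
```

```text
t 10.45 p [ 0.5046 -0.1977  0.1397] th 78.0 tilt 0.66 F [-0.31  0.67  0.68] M [-0.03  0.07 -0.02] op 0.485 q7 0.23
  dx -0.0010 dy -0.0009 dz +0.0007 yaw -0.000
[-0.30783565  0.67253868  0.67774893] [-0.02854938  0.06804979 -0.0226233 ]
[-0.30783565  0.67253868  0.67774893] [-0.02854938  0.06804979 -0.0226233 ]
[-0.30783565  0.67253868  0.67774893] [-0.02854938  0.06804979 -0.0226233 ]
```

Call:
play_rows(
  targets=[
    {"jaw": 0.6,"dx": 0,"dy": 0,"dz": 0,"yaw": 0},
    {"jaw": 0.6,"dx": 0,"dy": 0,"dz": 0,"yaw": 0},
    {"jaw": 0.6,"dx": 0,"dy": 0,"dz": -0.0005,"yaw": 0},
    {"jaw": 0.6,"dx": 0,"dy": 0,"dz": -0.0005,"yaw": 0},
    {"jaw": 0.6,"dx": 0,"dy": 0,"dz": 0,"yaw": 0},
  ],
  squeeze=9,
)

```text
clock: 10.95
tool_pos: [0.5039, -0.1974, 0.1403]
eef_rot: [0.777, 0.629, 0.005, 0.0]
contact_force: [0.7, 0.1, -0.7]
opening: 0.483
```

```bash
python3 -c "
from plan import *
plan(.5046,-.1977,.1413,78,n=1)
"
```

```text
t 10.95 p [ 0.5039 -0.1974  0.1403] th 78.0 tilt 0.6 F [ 0.74  0.06 -0.68] M [-0.1   0.01  0.02] op 0.483 q7 0.23
  dx -0.0002 dy +0.0008 dz -0.0010 yaw -0.000
```

Call:
play_rows(
  targets=[
    {"jaw": 0.6,"dx": 0,"dy": 0,"dz": -0.0005,"yaw": 0},
    {"jaw": 0.6,"dx": 0,"dy": 0,"dz": -0.0004,"yaw": 0},
    {"jaw": 0.6,"dx": 0,"dy": 0,"dz": 0,"yaw": 0},
    {"jaw": 0.6,"dx": 0,"dy": 0,"dz": 0,"yaw": 0},
    {"jaw": 0.6,"dx": 0,"dy": 0,"dz": 0,"yaw": 0},
  ],
)

```text
clock: 11.45
tool_pos: [0.5037, -0.1973, 0.141]
eef_rot: [0.777, 0.629, 0.005, -0.0]
contact_force: [0.1, -0.2, -2.4]
opening: 0.483
```

```bash
python3 -c "
from plan import *
plan(.5046,-.1977,.1413,78,n=1)
"
```

```text
t 11.45 p [ 0.5037 -0.1973  0.141 ] th 78.0 tilt 0.58 F [ 0.07 -0.16 -2.43] M [-0.12  0.05  0.02] op 0.483 q7 0.23
  dx -0.0002 dy +0.0010 dz -0.0003 yaw -0.000
```

Call:
play_rows(
  targets=[
    {"jaw": 0.6,"dx": 0.002,"dy": 0,"dz": 0,"yaw": 0},
    {"jaw": 0.6,"dx": 0.003,"dy": 0,"dz": 0,"yaw": 0},
    {"jaw": 0.6,"dx": 0.003,"dy": 0,"dz": 0,"yaw": 0},
    {"jaw": 0.6,"dx": 0.003,"dy": 0,"dz": 0,"yaw": 0},
    {"jaw": 0.6,"dx": 0.003,"dy": 0,"dz": 0,"yaw": 0},
  ],
)

```text
clock: 11.95
tool_pos: [0.5068, -0.1829, 0.1412]
eef_rot: [0.777, 0.629, 0.005, -0.0]
contact_force: [0.9, -0.6, -1.2]
opening: 0.486
```

```bash
cat > mon.py <<'E'
from plan import *
s=st(); p=np.array(s['tool_pos']); F=np.array(s['contact_force']); M=np.array(s['moment'])
d=np.array([.2117,.9773,0]); n=np.array([.9773,-.2117,0])
w=p-np.array([.5037,-.1973,.141])
th=np.degrees(np.arctan2(*R.from_quat(s['eef_rot']).as_matrix()[1::-1,0]))
print('t',round(s['clock'],2),'along %.1f lat(+y tool) %.2f z %.2f mm'%(w@d*1e3,w@n*1e3,w[2]*1e3),'th %.2f'%th,'F along %.2f lat %.2f z %.2f'%(F@d,F@n,F[2]),'M',M.round(2),'op',round(s['opening'],3))
E
python3 mon.py
```

```text
t 11.95 along 14.7 lat(+y tool) -0.01 z 0.16 mm th 77.96 F along -0.38 lat 0.97 z -1.25 M [-0.14 -0.    0.02] op 0.486
```

Call:
play_rows(
  targets=[
    {"jaw": 0.6,"dx": 0.004,"dy": 0.0002,"dz": -0.0001,"yaw": 0},
    {"jaw": 0.6,"dx": 0.004,"dy": 0,"dz": -0.0001,"yaw": 0},
    {"jaw": 0.6,"dx": 0.004,"dy": 0,"dz": 0,"yaw": 0},
    {"jaw": 0.6,"dx": 0.004,"dy": 0,"dz": 0,"yaw": 0},
    {"jaw": 0.6,"dx": 0.004,"dy": 0,"dz": 0,"yaw": 0},
  ],
)

```text
clock: 12.45
tool_pos: [0.5115, -0.1612, 0.1416]
eef_rot: [0.777, 0.629, 0.005, -0.0]
contact_force: [0.1, -0.6, -2.5]
opening: 0.483
```

```bash
python3 mon.py
```

```text
t 12.45 along 36.9 lat(+y tool) 0.02 z 0.55 mm th 78.00 F along -0.61 lat 0.22 z -2.48 M [-0.14  0.03 -0.05] op 0.483
```

Call:
play_rows(
  targets=[
    {"jaw": 0.6,"dx": 0.004,"dy": 0,"dz": 0.0001,"yaw": 0},
    {"jaw": 0.6,"dx": 0.004,"dy": 0,"dz": 0.0001,"yaw": 0},
    {"jaw": 0.6,"dx": 0.004,"dy": 0,"dz": 0.0001,"yaw": 0},
    {"jaw": 0.6,"dx": 0.004,"dy": 0,"dz": 0.0001,"yaw": 0},
    {"jaw": 0.6,"dx": 0.003,"dy": 0,"dz": 0.0001,"yaw": 0},
  ],
)

```text
clock: 12.95
tool_pos: [0.5161, -0.1408, 0.1412]
eef_rot: [0.777, 0.629, 0.005, -0.0]
contact_force: [-0.4, -1.2, -1.9]
opening: 0.484
```

```bash
python3 mon.py
```

```text
t 12.95 along 57.8 lat(+y tool) 0.11 z 0.18 mm th 78.01 F along -1.22 lat -0.14 z -1.92 M [-0.12  0.04  0.02] op 0.484
```

Call:
play_rows(
  targets=[
    {"jaw": 0.6,"dx": 0.003,"dy": 0,"dz": 0.0001,"yaw": 0},
    {"jaw": 0.6,"dx": 0.003,"dy": 0,"dz": 0.0001,"yaw": 0},
    {"jaw": 0.6,"dx": 0.003,"dy": 0,"dz": 0.0001,"yaw": 0},
    {"jaw": 0.6,"dx": 0.003,"dy": 0,"dz": 0.0001,"yaw": 0},
    {"jaw": 0.6,"dx": 0.003,"dy": 0,"dz": 0.0001,"yaw": 0},
  ],
)

```text
clock: 13.45
tool_pos: [0.5195, -0.1252, 0.1408]
eef_rot: [0.777, 0.629, 0.005, 0.0]
contact_force: [-0.1, -0.7, -2.6]
opening: 0.482
```

```bash
python3 mon.py; python3 -c "
from plan import *
snap('scene','s5')
a=load('s5')['frame'][120:240,180:300,::-1]; cv2.imwrite('pics/s5z.png',cv2.resize(a,None,fx=4,fy=4))"
```

```text
t 13.45 along 73.8 lat(+y tool) 0.20 z -0.23 mm th 77.99 F along -0.71 lat 0.01 z -2.62 M [-0.16 -0.04 -0.01] op 0.482
```

View pics/s5z.png

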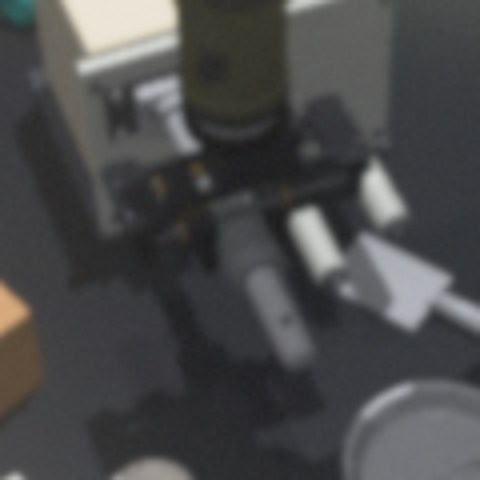

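The core's front end is at (265,265) in the enlarged view, so it is travelling with the gripper. Forces are around 1 N.

Call:
play_rows(
  targets=[
    {"jaw": 0.6,"dx": 0.003,"dy": 0,"dz": 0,"yaw": 0},
    {"jaw": 0.6,"dx": 0.004,"dy": 0,"dz": 0,"yaw": 0},
    {"jaw": 0.6,"dx": 0.004,"dy": 0,"dz": 0.0001,"yaw": 0},
    {"jaw": 0.6,"dx": 0.004,"dy": 0,"dz": 0.0001,"yaw": 0},
    {"jaw": 0.6,"dx": 0.003,"dy": 0,"dz": 0.0001,"yaw": 0},
  ],
)

```text
clock: 14.0
tool_pos: [0.524, -0.1061, 0.1406]
eef_rot: [0.777, 0.629, 0.005, 0.0]
contact_force: [1.1, -0.3, -2.6]
opening: 0.487
```

```bash
python3 mon.py
```

```text
t 14.0 along 93.4 lat(+y tool) 0.53 z -0.37 mm th 77.97 F along -0.02 lat 1.13 z -2.64 M [-0.2  -0.01 -0.07] op 0.487
```

Call:
play_rows(
  targets=[
    {"jaw": 0.6,"dx": 0.003,"dy": 0,"dz": 0.0002,"yaw": 0},
    {"jaw": 0.6,"dx": 0.004,"dy": 0,"dz": 0.0002,"yaw": 0},
    {"jaw": 0.6,"dx": 0.004,"dy": 0,"dz": 0.0001,"yaw": 0},
    {"jaw": 0.6,"dx": 0.004,"dy": 0,"dz": 0.0001,"yaw": 0},
    {"jaw": 0.6,"dx": 0.003,"dy": 0,"dz": 0.0001,"yaw": 0},
  ],
)

```text
clock: 14.5
tool_pos: [0.5282, -0.0869, 0.14]
eef_rot: [0.777, 0.629, 0.005, 0.001]
contact_force: [1.0, -1.6, -2.3]
opening: 0.484
```

```bash
python3 mon.py
```

```text
t 14.5 along 113.0 lat(+y tool) 0.58 z -1.00 mm th 77.98 F along -1.38 lat 1.33 z -2.28 M [-0.24 -0.05 -0.01] op 0.484
```

Call:
play_rows(
  targets=[
    {"jaw": 0.6,"dx": 0.003,"dy": 0.0003,"dz": 0.0002,"yaw": 0.002},
    {"jaw": 0.6,"dx": 0.004,"dy": 0.0002,"dz": 0.0002,"yaw": 0.002},
    {"jaw": 0.6,"dx": 0.004,"dy": 0,"dz": 0.0002,"yaw": 0},
    {"jaw": 0.6,"dx": 0.004,"dy": 0,"dz": 0.0002,"yaw": 0},
    {"jaw": 0.6,"dx": 0.003,"dy": 0,"dz": 0.0001,"yaw": 0},
  ],
)

```text
clock: 15.0
tool_pos: [0.5325, -0.0676, 0.1394]
eef_rot: [0.778, 0.628, 0.005, 0.0]
contact_force: [0.6, -0.1, -1.8]
opening: 0.484
```

```bash
python3 mon.py
```

```text
t 15.0 along 132.9 lat(+y tool) 0.72 z -1.58 mm th 77.77 F along 0.05 lat 0.62 z -1.81 M [-0.26  0.07  0.07] op 0.484
```

Call:
play_rows(
  targets=[
    {"jaw": 0.6,"dx": 0.004,"dy": 0.0001,"dz": 0.0002,"yaw": 0},
    {"jaw": 0.6,"dx": 0.004,"dy": 0,"dz": 0.0002,"yaw": 0},
    {"jaw": 0.6,"dx": 0.004,"dy": 0,"dz": 0.0002,"yaw": 0},
    {"jaw": 0.6,"dx": 0.004,"dy": 0,"dz": 0.0002,"yaw": 0},
    {"jaw": 0.6,"dx": 0.004,"dy": 0,"dz": 0.0002,"yaw": 0},
  ],
)

```text
clock: 15.5
tool_pos: [0.5372, -0.0465, 0.1386]
eef_rot: [0.778, 0.628, 0.005, 0.0]
contact_force: [-0.1, -1.4, -1.8]
opening: 0.481
```

```bash
python3 mon.py
```

```text
t 15.5 along 154.5 lat(+y tool) 0.81 z -2.39 mm th 77.76 F along -1.42 lat 0.19 z -1.81 M [-0.22  0.11  0.02] op 0.481
```

Call:
play_rows(
  targets=[
    {"jaw": 0.6,"dx": 0.004,"dy": 0,"dz": 0.0003,"yaw": 0},
    {"jaw": 0.6,"dx": 0.004,"dy": 0,"dz": 0.0003,"yaw": 0},
    {"jaw": 0.6,"dx": 0.004,"dy": 0,"dz": 0.0002,"yaw": 0},
    {"jaw": 0.6,"dx": 0.004,"dy": 0,"dz": 0.0002,"yaw": 0},
    {"jaw": 0.6,"dx": 0.004,"dy": 0,"dz": 0.0002,"yaw": 0},
  ],
)

```text
clock: 16.0
tool_pos: [0.5421, -0.0255, 0.1376]
eef_rot: [0.779, 0.628, 0.005, 0.001]
contact_force: [0.6, -0.9, 0.1]
opening: 0.483
```

```bash
python3 mon.py
```

```text
t 16.0 along 176.0 lat(+y tool) 1.16 z -3.36 mm th 77.75 F along -0.76 lat 0.79 z 0.08 M [-0.34  0.06 -0.02] op 0.483
```

Call:
play_rows(
  targets=[
    {"jaw": 0.6,"dx": 0.003,"dy": 0.0001,"dz": 0,"yaw": 0.001},
    {"jaw": 0.6,"dx": 0.003,"dy": 0.0001,"dz": 0,"yaw": 0.001},
    {"jaw": 0.6,"dx": 0.003,"dy": 0,"dz": 0.0001,"yaw": 0},
    {"jaw": 0.6,"dx": 0.003,"dy": 0,"dz": 0.0001,"yaw": 0},
    {"jaw": 0.6,"dx": 0.002,"dy": 0,"dz": 0.0001,"yaw": 0},
  ],
)

```text
clock: 16.5
tool_pos: [0.5453, -0.01, 0.1372]
eef_rot: [0.779, 0.627, 0.005, 0.0]
contact_force: [0.3, -1.8, -0.6]
opening: 0.487
```

```bash
python3 mon.py
```

```text
t 16.5 along 191.9 lat(+y tool) 1.04 z -3.76 mm th 77.66 F along -1.65 lat 0.67 z -0.62 M [-0.29  0.09  0.03] op 0.487
```

Call:
play_rows(
  targets=[
    {"jaw": 0.6,"dx": 0.003,"dy": 0.0001,"dz": -0.0001,"yaw": 0},
    {"jaw": 0.6,"dx": 0.004,"dy": 0.0001,"dz": -0.0001,"yaw": 0},
    {"jaw": 0.6,"dx": 0.004,"dy": 0,"dz": 0,"yaw": 0},
    {"jaw": 0.6,"dx": 0.003,"dy": 0,"dz": 0,"yaw": 0},
    {"jaw": 0.6,"dx": 0.002,"dy": 0,"dz": 0,"yaw": 0},
  ],
)

```text
clock: 17.0
tool_pos: [0.5487, 0.0077, 0.1372]
eef_rot: [0.779, 0.627, 0.005, -0.0]
contact_force: [0.4, 0.0, -1.0]
opening: 0.483
```

```bash
python3 mon.py; python3 -c "
from plan import *
snap('scene','s6')
a=load('s6')['frame'][120:240,180:300,::-1]; cv2.imwrite('pics/s6z.png',cv2.resize(a,None,fx=4,fy=4))"
```

```text
t 17.0 along 209.9 lat(+y tool) 0.58 z -3.80 mm th 77.68 F along 0.08 lat 0.35 z -1.03 M [-0.14  0.02  0.05] op 0.483
```

View pics/s6z.png

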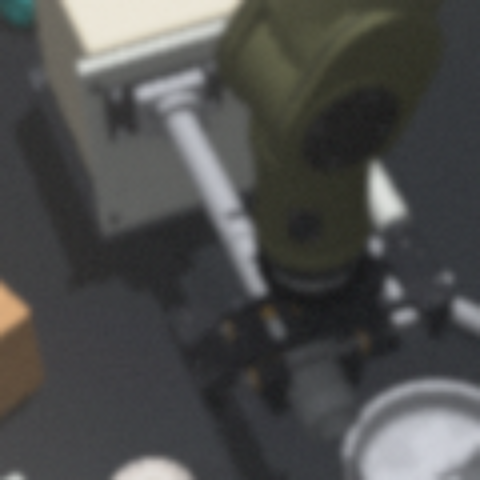

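The core's front is past the end of the shaft at (320,400) in the enlarged view. Nearly off.

Call:
play_rows(
  targets=[
    {"jaw": 0.6,"dx": 0.003,"dy": 0.0003,"dz": -0.0002,"yaw": 0},
    {"jaw": 0.6,"dx": 0.004,"dy": 0.0002,"dz": 0,"yaw": 0},
    {"jaw": 0.6,"dx": 0.004,"dy": 0,"dz": 0,"yaw": 0},
    {"jaw": 0.6,"dx": 0.003,"dy": 0,"dz": 0,"yaw": 0},
    {"jaw": 0.6,"dx": 0.003,"dy": 0,"dz": 0,"yaw": 0},
  ],
)

```text
clock: 17.55
tool_pos: [0.5528, 0.0257, 0.1374]
eef_rot: [0.779, 0.627, 0.005, -0.001]
contact_force: [0.8, 0.3, -2.2]
opening: 0.488
```

```bash
python3 mon.py
```

```text
t 17.55 along 228.4 lat(+y tool) 0.77 z -3.58 mm th 77.68 F along 0.44 lat 0.72 z -2.18 M [-0.01  0.08  0.01] op 0.488
```

Call:
play_rows(
  targets=[
    {"jaw": 0.6,"dx": 0.004,"dy": 0.0001,"dz": 0,"yaw": 0},
    {"jaw": 0.6,"dx": 0.004,"dy": 0.0001,"dz": 0,"yaw": 0},
    {"jaw": 0.6,"dx": 0.004,"dy": 0,"dz": 0,"yaw": 0},
    {"jaw": 0.6,"dx": 0.003,"dy": 0,"dz": 0,"yaw": 0},
    {"jaw": 0.6,"dx": 0.003,"dy": 0,"dz": 0,"yaw": 0},
  ],
)

```text
clock: 18.05
tool_pos: [0.5571, 0.0451, 0.1375]
eef_rot: [0.779, 0.627, 0.005, -0.001]
contact_force: [-0.5, -0.2, -2.6]
opening: 0.485
```

```bash
python3 mon.py
```

```text
t 18.05 along 248.2 lat(+y tool) 0.91 z -3.48 mm th 77.69 F along -0.27 lat -0.46 z -2.63 M [-0.08  0.07  0.01] op 0.485
```

Call:
play_rows(
  targets=[
    {"jaw": 0.6,"dx": 0.005,"dy": 0,"dz": 0,"yaw": 0},
    {"jaw": 0.6,"dx": 0.006,"dy": 0,"dz": 0,"yaw": 0},
    {"jaw": 0.6,"dx": 0.008,"dy": 0,"dz": 0,"yaw": 0},
    {"jaw": 0.6,"dx": 0.008,"dy": 0,"dz": 0,"yaw": 0},
    {"jaw": 0.6,"dx": 0.004,"dy": 0,"dz": 0,"yaw": 0},
  ],
  squeeze=15,
)

```text
clock: 18.55
tool_pos: [0.5643, 0.0783, 0.1378]
eef_rot: [0.779, 0.627, 0.005, -0.001]
contact_force: [-0.8, 0.4, -1.9]
opening: 0.481
```

```bash
python3 mon.py
python3 - <<'E'
from h import *
for n in ('scene0','s3','top0'):
    s=load(n); P,uv=cloud(s); k=(np.hypot(P[:,0]-.612,P[:,1]-.255)<.072)&(P[:,2]>.004)&(P[:,2]<.06)
    Q=P[k]
    b=Q[Q[:,2]<.02]; hi=Q[Q[:,2]>.024]
    for l,q in (('base',b),('hi',hi)):
        rr=cv2.minAreaRect(q[:,:2].astype(np.float32)); print(n,l,len(q),rr)
    # split hi by y
    from scipy.cluster.vq import kmeans2
    c,lab=kmeans2(hi[:,:2],np.array([[.605,.29],[.62,.22]]),minit='matrix'); print(' cl',c.round(4))
    for i in (0,1):
        h=hi[lab==i]; w,v=np.linalg.eigh(np.cov((h[:,:2]).T)); print('  ',len(h),'axis',np.degrees(np.arctan2(v[1,1],v[0,1])).round(1),'z',h[:,2].max().round(3), 'ext',(np.ptp((h[:,:2])@v,axis=0)).round(3))
    z=s['frame']
c=load('top0')['frame'][140:215,150:215,::-1]; cv2.imwrite('pics/cr_t.png',cv2.resize(c,None,fx=8,fy=8,interpolation=cv2.INTER_CUBIC))
c=load('scene0')['frame'][280:340,260:330,::-1]; cv2.imwrite('pics/cr_s.png',cv2.resize(c,None,fx=8,fy=8,interpolation=cv2.INTER_CUBIC))
E
```

```text
t 18.55 along 282.2 lat(+y tool) 0.89 z -3.20 mm th 77.69 F along 0.26 lat -0.87 z -1.93 M [-0.02  0.05  0.06] op 0.481
scene0 base 905 ((0.6178566813468933, 0.2583688199520111), (0.1299176961183548, 0.13097594678401947), 0.15647269785404205)
scene0 hi 170 ((0.6091132760047913, 0.25385475158691406), (0.07670070230960846, 0.07893968373537064), 15.451366424560547)
 cl [[0.5976 0.2876]
 [0.6186 0.2209]]
   85 axis -164.8 z 0.054 ext [0.009 0.075]
   85 axis -163.5 z 0.051 ext [0.009 0.077]
s3 base 892 ((0.6126046776771545, 0.25750699639320374), (0.1326700747013092, 0.12574975192546844), 4.161002159118652)
s3 hi 177 ((0.608135461807251, 0.25393998622894287), (0.07825114578008652, 0.07937449961900711), 16.568017959594727)
 cl [[0.5984 0.2878]
 [0.6188 0.2208]]
   88 axis -164.6 z 0.054 ext [0.009 0.076]
   89 axis -163.7 z 0.053 ext [0.009 0.078]
top0 base 468 ((0.6112339496612549, 0.25578421354293823), (0.1282537430524826, 0.13500618934631348), 72.33155822753906)
top0 hi 85 ((0.610203206539154, 0.25699684023857117), (0.07759243249893188, 0.07805514335632324), 16.788429260253906)
 cl [[0.5999 0.2901]
 [0.6205 0.2234]]
   48 axis -163.8 z 0.054 ext [0.008 0.078]
   37 axis -163.6 z 0.054 ext [0.008 0.075]
```

View pics/cr_s.png

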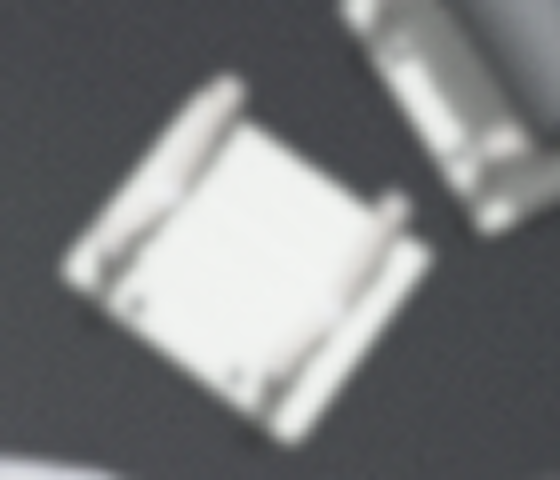

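View pics/cr_t.png

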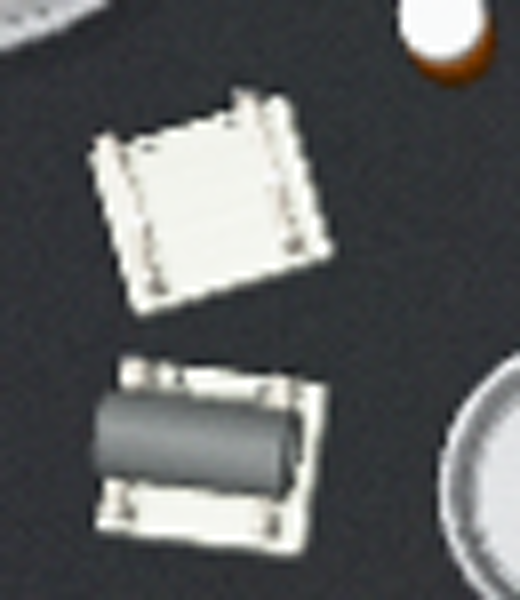

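Measured: cradle trough centre (0.609, 0.255), trough angle about 106°, saddle tops about 51–54 mm, 70 mm apart. All agree with the given sizes. Now I'll check how the core sits in the grip.

Run:
```python
from h import *
from fit import cyl
from plan import st
snap('scene','s7'); snap('top','t7')
p=np.array(st()['tool_pos']);print(p)
d=np.array([.2133,.977,0]); n=np.array([.977,-.2133,0])
for n_ in('s7','t7'):
    s=load(n_); P,uv=cloud(s); w=P-p; a=w@d; l=w@n
    k=(abs(a)<.07)&(abs(l)<.026)&(P[:,2]>.13)&(P[:,2]<.19)
    Q=P[k]; A=a[k]; print(n_,len(Q),np.histogram(A,bins=np.arange(-.065,.07,.01)))
    for lo,hi in((.015,.06),(-.06,-.02)):
        kk=(A>lo)&(A<hi)
        if kk.sum(): print(lo,kk.sum(),'a',A[kk].min().round(4),A[kk].max().round(4),'lat',l[k][kk].mean().round(4),'z',np.percentile(Q[kk][:,2],95))
a=load('s7')['frame'][130:270,190:330,::-1]; cv2.imwrite('pics/s7z.png',cv2.resize(a,None,fx=4,fy=4))
a=load('t7')['frame'][130:250,150:310,::-1]; cv2.imwrite('pics/t7z.png',cv2.resize(a,None,fx=4,fy=4))
```

```text
[0.56421924 0.07816775 0.13775268]
s7 329 (array([ 0,  1,  7,  7,  0, 25, 12, 59, 54, 66, 98,  0,  0]), array([-0.065, -0.055, -0.045, -0.035, -0.025, -0.015, -0.005,  0.005,
        0.015,  0.025,  0.035,  0.045,  0.055,  0.065]))
0.015 218 a 0.0151 0.0434 lat 0.0001 z 0.1803784124863394
-0.06 15 a -0.0467 -0.029 lat 0.0092 z 0.17899377755078089
t7 94 (array([ 0,  0, 39, 31, 24,  0,  0,  0,  0,  0,  0,  0,  0]), array([-0.065, -0.055, -0.045, -0.035, -0.025, -0.015, -0.005,  0.005,
        0.015,  0.025,  0.035,  0.045,  0.055,  0.065]))
-0.06 89 a -0.0432 -0.02 lat -0.0029 z 0.17973800822466374
```

View pics/s7z.png

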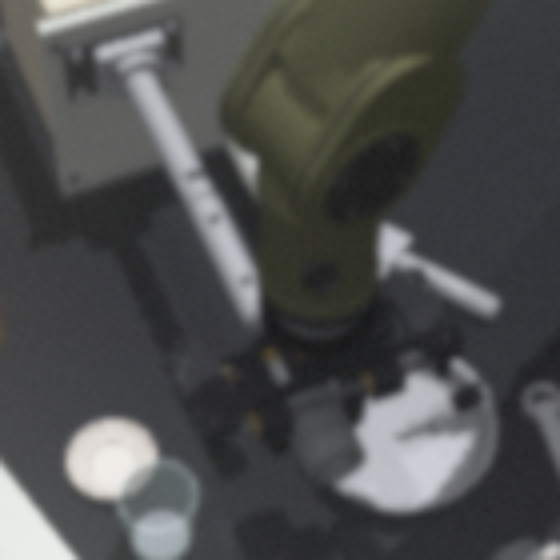

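View pics/t7z.png

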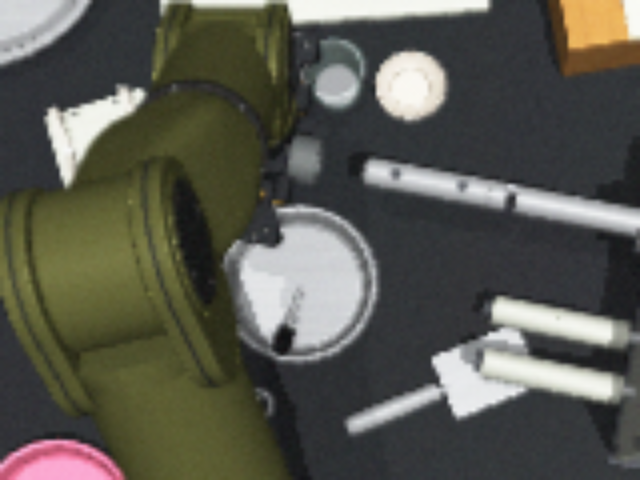

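The core is clear of the shaft and centred in the grip to about 1 mm. Moving to the cradle.

```bash
python3 -c "
from plan import *
plan(.609,.255,.14,106.2,smax=.03,ymax=.08)"
```

```text
t 18.65 p [0.5642 0.0782 0.1378] th 77.72 tilt 0.57 F [ 0.15  0.38 -1.97] M [-0.01  0.1   0.05] op 0.486 q7 -0.19
  dx +0.0300 dy +0.0010 dz -0.0004 yaw -0.080
  dx +0.0298 dy +0.0034 dz -0.0004 yaw -0.080
  dx +0.0294 dy +0.0058 dz -0.0004 yaw -0.080
  dx +0.0289 dy +0.0081 dz -0.0004 yaw -0.080
  dx +0.0281 dy +0.0104 dz -0.0004 yaw -0.080
```

Call:
play_rows(
  targets=[
    {"jaw": 0.6,"dx": 0.015,"dy": 0.001,"dz": -0.002,"yaw": -0.04},
    {"jaw": 0.6,"dx": 0.025,"dy": 0.003,"dz": -0.001,"yaw": -0.07},
    {"jaw": 0.6,"dx": 0.03,"dy": 0.006,"dz": 0,"yaw": -0.08},
    {"jaw": 0.6,"dx": 0.029,"dy": 0.008,"dz": 0,"yaw": -0.08},
    {"jaw": 0.6,"dx": 0.02,"dy": 0.007,"dz": 0,"yaw": -0.08},
  ],
)

```text
clock: 19.15
tool_pos: [0.6002, 0.1967, 0.1425]
eef_rot: [0.653, 0.757, 0.004, 0.001]
contact_force: [0.0, 0.4, -2.0]
opening: 0.482
```

```bash
python3 -c "
from plan import *
plan(.609,.255,.14,106.2,smax=.03,ymax=.08)"
```

```text
t 19.15 p [0.6002 0.1967 0.1425] th 98.46 tilt 0.41 F [ 0.03  0.41 -2.02] M [-0.1   0.05  0.04] op 0.482 q7 -0.11
  dx +0.0287 dy +0.0088 dz +0.0013 yaw -0.080
  dx +0.0269 dy +0.0107 dz +0.0012 yaw -0.055
  dx +0.0000 dy +0.0000 dz -0.0000 yaw -0.000
  dx +0.0000 dy +0.0000 dz -0.0000 yaw -0.000
  dx +0.0000 dy +0.0000 dz -0.0000 yaw -0.000
```

Call:
play_rows(
  targets=[
    {"jaw": 0.6,"dx": 0.018,"dy": 0.007,"dz": 0,"yaw": -0.05},
    {"jaw": 0.6,"dx": 0.016,"dy": 0.006,"dz": 0,"yaw": -0.035},
    {"jaw": 0.6,"dx": 0.01,"dy": 0.003,"dz": 0,"yaw": -0.015},
    {"jaw": 0.6,"dx": 0.003,"dy": 0.001,"dz": 0,"yaw": 0},
    {"jaw": 0.6,"dx": 0,"dy": 0,"dz": 0,"yaw": 0},
  ],
)

```text
clock: 19.65
tool_pos: [0.6078, 0.2563, 0.1429]
eef_rot: [0.608, 0.794, 0.005, 0.0]
contact_force: [-0.4, 0.1, -1.7]
opening: 0.483
```

```bash
python3 -c "
from plan import *
plan(.609,.255,.09,106.2,smax=.03,ymax=.08)"
```

```text
t 19.65 p [0.6078 0.2563 0.1429] th 105.18 tilt 0.6 F [-0.43  0.11 -1.69] M [-0.11  0.05  0.02] op 0.483 q7 -0.1
  dx -0.0009 dy +0.0005 dz +0.0300 yaw -0.018
  dx -0.0007 dy +0.0004 dz +0.0229 yaw -0.000
  dx +0.0000 dy +0.0000 dz -0.0000 yaw -0.000
  dx +0.0000 dy +0.0000 dz -0.0000 yaw -0.000
  dx +0.0000 dy +0.0000 dz -0.0000 yaw -0.000
```

Call:
play_rows(
  targets=[
    {"jaw": 0.6,"dx": -0.0005,"dy": 0.0006,"dz": 0.012,"yaw": -0.015},
    {"jaw": 0.6,"dx": -0.0005,"dy": 0.0004,"dz": 0.02,"yaw": 0},
    {"jaw": 0.6,"dx": 0,"dy": 0,"dz": 0.02,"yaw": 0},
    {"jaw": 0.6,"dx": 0,"dy": 0,"dz": 0.016,"yaw": 0},
    {"jaw": 0.6,"dx": 0,"dy": 0,"dz": 0.008,"yaw": 0},
  ],
)

```text
clock: 20.15
tool_pos: [0.6108, 0.2498, 0.0633]
eef_rot: [0.603, 0.798, 0.004, 0.002]
contact_force: [-0.2, 0.0, -1.7]
opening: 0.479
```

```bash
python3 -c "
from plan import *
snap('scene','s8'); a=load('s8')['frame'][240:350,240:370,::-1]; cv2.imwrite('pics/s8z.png',cv2.resize(a,None,fx=5,fy=5))
plan(.609,.255,.033,106.2,smax=.03,ymax=.08)"
```

```text
t 20.2 p [0.6102 0.2495 0.0624] th 105.81 tilt 0.42 F [ 0.53  0.05 -3.85] M [-0.12  0.16  0.07] op 0.48 q7 -0.07
  dx +0.0056 dy +0.0004 dz +0.0294 yaw -0.007
  dx +0.0000 dy +0.0000 dz -0.0000 yaw -0.000
  dx +0.0000 dy +0.0000 dz -0.0000 yaw -0.000
  dx +0.0000 dy +0.0000 dz -0.0000 yaw -0.000
  dx +0.0000 dy +0.0000 dz -0.0000 yaw -0.000
```

View pics/s8z.png

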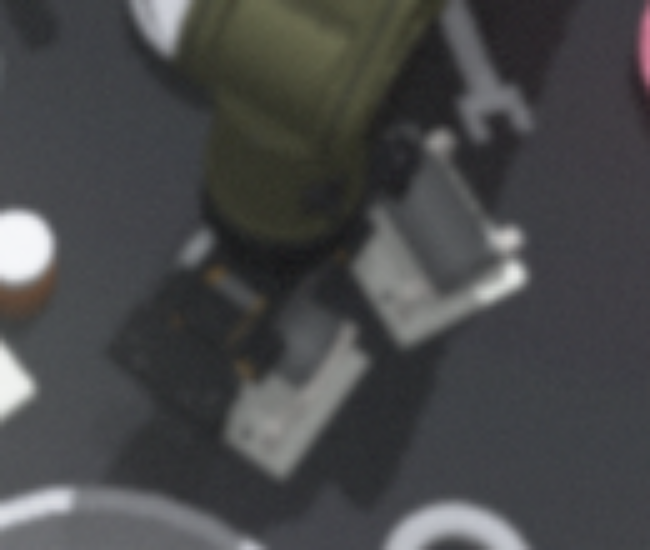

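The core sits over the trough at (310,330) in the enlarged view, well away from the spare. Lowering, with a +5.5 mm correction along the trough.

Call:
play_rows(
  targets=[
    {"jaw": 0.6,"dx": 0.003,"dy": 0.0003,"dz": 0.006,"yaw": -0.006},
    {"jaw": 0.6,"dx": 0.0025,"dy": 0,"dz": 0.006,"yaw": 0},
    {"jaw": 0.6,"dx": 0,"dy": 0,"dz": 0.006,"yaw": 0},
    {"jaw": 0.6,"dx": 0,"dy": 0,"dz": 0.004,"yaw": 0},
    {"jaw": 0.6,"dx": 0,"dy": 0,"dz": 0.002,"yaw": 0},
  ],
)

```text
clock: 20.7
tool_pos: [0.6105, 0.2557, 0.038]
eef_rot: [0.601, 0.8, 0.005, 0.002]
contact_force: [-0.4, -0.3, -1.7]
opening: 0.491
```

```bash
python3 -c "
from plan import *
plan(.609,.255,.031,106.2,smax=.03,ymax=.08,n=1)"
```

```text
t 20.7 p [0.6105 0.2557 0.038 ] th 106.18 tilt 0.6 F [-0.43 -0.31 -1.66] M [-0.11 -0.    0.02] op 0.491 q7 -0.07
  dx -0.0002 dy -0.0016 dz +0.0070 yaw -0.000
```

Call:
play_rows(
  targets=[
    {"jaw": 0.6,"dx": 0,"dy": -0.0008,"dz": 0.002,"yaw": 0},
    {"jaw": 0.6,"dx": 0,"dy": -0.0005,"dz": 0.002,"yaw": 0},
    {"jaw": 0.6,"dx": 0,"dy": 0,"dz": 0.001,"yaw": 0},
    {"jaw": 0.6,"dx": 0,"dy": 0,"dz": 0.001,"yaw": 0},
    {"jaw": 0.6,"dx": 0,"dy": 0,"dz": 0,"yaw": 0},
  ],
)

```text
clock: 21.2
tool_pos: [0.6097, 0.2554, 0.032]
eef_rot: [0.601, 0.8, 0.005, 0.003]
contact_force: [0.5, 0.6, -2.6]
opening: 0.48
```

```bash
python3 -c "
from plan import *
plan(.609,.255,.031,106.2,smax=.03,ymax=.08,n=1)"
```

```text
t 21.2 p [0.6097 0.2554 0.032 ] th 106.18 tilt 0.67 F [ 0.49  0.58 -2.61] M [-0.02  0.02  0.05] op 0.48 q7 -0.07
  dx -0.0002 dy -0.0008 dz +0.0010 yaw -0.000
```

Call:
play_rows(
  targets=[
    {"jaw": 0.6,"dx": 0,"dy": -0.0003,"dz": 0.0007,"yaw": 0},
    {"jaw": 0.6,"dx": 0,"dy": 0,"dz": 0.0007,"yaw": 0},
    {"jaw": 0.6,"dx": 0,"dy": 0,"dz": 0.0007,"yaw": 0},
    {"jaw": 0.6,"dx": 0,"dy": 0,"dz": 0.0005,"yaw": 0},
    {"jaw": 0.6,"dx": 0,"dy": 0,"dz": 0,"yaw": 0},
  ],
)

```text
clock: 21.7
tool_pos: [0.6102, 0.2555, 0.0306]
eef_rot: [0.6, 0.8, 0.006, 0.003]
contact_force: [-0.5, 0.0, -0.8]
opening: 0.487
```

```bash
python3 -c "
from plan import *
plan(.609,.255,.031,106.2,smax=.03,ymax=.08,n=1)"
```

```text
t 21.7 p [0.6102 0.2555 0.0306] th 106.19 tilt 0.77 F [-0.46  0.05 -0.84] M [-0.08  0.13  0.08] op 0.487 q7 -0.07
  dx -0.0001 dy -0.0013 dz -0.0004 yaw -0.000
```

Call:
play_rows(
  targets=[
    {"jaw": 0.6,"dx": 0,"dy": 0,"dz": 0.0004,"yaw": 0},
    {"jaw": 0.6,"dx": 0,"dy": 0,"dz": 0.0003,"yaw": 0},
    {"jaw": 0.45,"dx": 0,"dy": 0,"dz": 0,"yaw": 0},
    {"jaw": 0.4,"dx": 0,"dy": 0,"dz": 0,"yaw": 0},
    {"jaw": 0.3,"dx": 0,"dy": 0,"dz": 0,"yaw": 0},
  ],
  squeeze=3,
)

```text
clock: 22.2
tool_pos: [0.6108, 0.2557, 0.0303]
eef_rot: [0.601, 0.8, 0.007, 0.004]
contact_force: [0.5, -0.4, 0.8]
opening: 0.666
```

```bash
python3 -c "
from plan import *
plan(.609,.255,.031,106.2,smax=.03,ymax=.08,n=1)"
```

```text
t 22.2 p [0.6108 0.2557 0.0303] th 106.18 tilt 0.86 F [ 0.49 -0.39  0.77] M [-0.05  0.05 -0.02] op 0.666 q7 -0.07
  dx -0.0002 dy -0.0020 dz -0.0007 yaw -0.000
```

Call:
play_rows(
  targets=[
    {"jaw": 0.3,"dx": 0,"dy": -0.001,"dz": -0.003,"yaw": 0},
    {"jaw": 0.3,"dx": 0,"dy": 0,"dz": -0.01,"yaw": 0},
    {"jaw": 0.3,"dx": 0,"dy": 0,"dz": -0.02,"yaw": 0},
    {"jaw": 0.3,"dx": 0,"dy": 0,"dz": -0.03,"yaw": 0},
    {"jaw": 0.3,"dx": 0,"dy": 0,"dz": -0.04,"yaw": 0},
  ],
)

```text
clock: 22.7
tool_pos: [0.6046, 0.2534, 0.1322]
eef_rot: [0.601, 0.8, 0.002, 0.001]
contact_force: [0.4, 0.1, 0.1]
opening: 0.7
```

Call:
play_rows(
  targets=[
    {"jaw": 0.3,"dx": 0,"dy": 0,"dz": -0.04,"yaw": 0},
    {"jaw": 0.3,"dx": 0,"dy": 0,"dz": -0.045,"yaw": 0},
    {"jaw": 0.3,"dx": -0.01,"dy": -0.03,"dz": -0.03,"yaw": 0},
    {"jaw": 0.3,"dx": -0.01,"dy": -0.04,"dz": 0,"yaw": 0},
    {"jaw": 0.3,"dx": -0.01,"dy": -0.04,"dz": 0,"yaw": 0},
  ],
)

```text
clock: 23.2
tool_pos: [0.5119, 0.1964, 0.2605]
eef_rot: [0.6, 0.8, 0.012, 0.006]
contact_force: [0.6, 0.1, 0.4]
opening: 0.699
```

Call:
play_rows(
  targets=[
    {"jaw": 0.3,"dx": -0.01,"dy": -0.04,"dz": 0,"yaw": 0},
    {"jaw": 0.3,"dx": 0,"dy": -0.03,"dz": 0,"yaw": 0},
    {"jaw": 0.3,"dx": 0,"dy": -0.01,"dz": 0,"yaw": 0},
    {"jaw": 0.3,"dx": 0,"dy": 0,"dz": 0,"yaw": 0},
    {"jaw": 0.3,"dx": 0,"dy": 0,"dz": 0,"yaw": 0},
  ],
)

```text
clock: 23.7
tool_pos: [0.4307, 0.1592, 0.2632]
eef_rot: [0.601, 0.799, 0.014, 0.007]
contact_force: [0.3, 0.6, 0.3]
opening: 0.702
```

Run:
```python
from plan import *
from fit import cyl
plan(.609,.255,.2,106.2,n=1)
for c,t in (('scene','s9'),('top','t9')):
    s=snap(c,t); P,uv=cloud(s)
    k=(np.hypot(P[:,0]-.609,P[:,1]-.255)<.06)&(P[:,2]>.056)&(P[:,2]<.085); q=P[k]
    if len(q)>10: print(t,len(q),cv2.minAreaRect(q[:,:2].astype(np.float32)),q[:,2].max(), cyl(q,.02175))
    k=(abs(P[:,0]-.48)<.08)&(abs(P[:,1]-.255)<.08)&(P[:,2]>.055)&(P[:,2]<.08); q=P[k]; print('spare',cv2.minAreaRect(q[:,:2].astype(np.float32)) if len(q)>5 else None)
a=load('s9')['frame'][200:350,190:370,::-1]; cv2.imwrite('pics/s9z.png',cv2.resize(a,None,fx=4,fy=4))
cv2.imwrite('pics/t9z.png',cv2.resize(load('t9')['frame'][120:270,140:340,::-1],None,fx=4,fy=4))
```

```text
t 23.7 p [0.4307 0.1592 0.2632] th 106.09 tilt 1.75 F [0.25 0.57 0.33] M [-0.07  0.01  0.03] op 0.702 q7 -0.08
  dx +0.0096 dy +0.0448 dz +0.0143 yaw -0.002
s9 476 ((0.6083178520202637, 0.253691166639328), (0.04202881455421448, 0.09025716036558151), 15.509870529174805) 0.07763146344175542 (np.float64(0.25488503682535996), array([ 0.60763071,  0.04900396, -0.29717622,  0.00119578,  0.02175   ]), np.float64(0.0010979357610197277), 476)
spare ((0.48397254943847656, 0.249496191740036), (0.09055479615926743, 0.042508773505687714), 80.76375579833984)
t9 238 ((0.6105064153671265, 0.2571156919002533), (0.042008381336927414, 0.09070468693971634), 16.621654510498047) 0.07688781724874039 (np.float64(0.25605622694031777), array([ 0.61112602,  0.04893201, -0.2928886 ,  0.00510494,  0.02175   ]), np.float64(0.0018234624751079162), 238)
spare None
```

View pics/s9z.png

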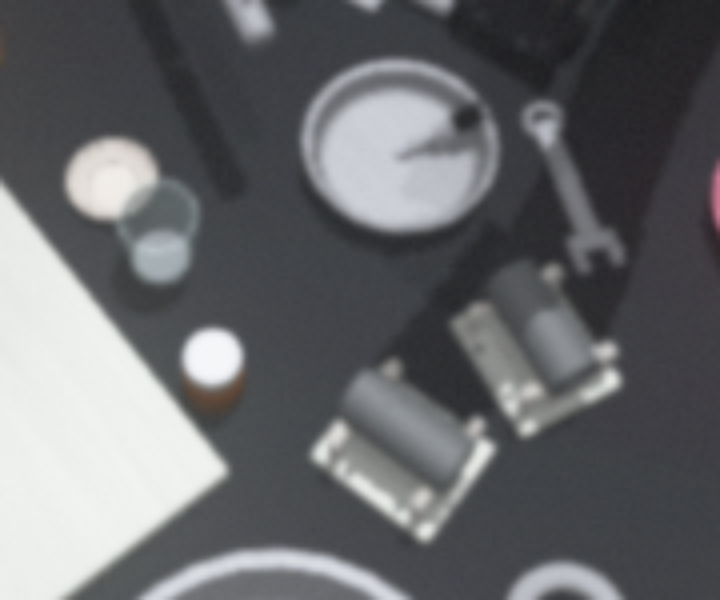

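View pics/t9z.png

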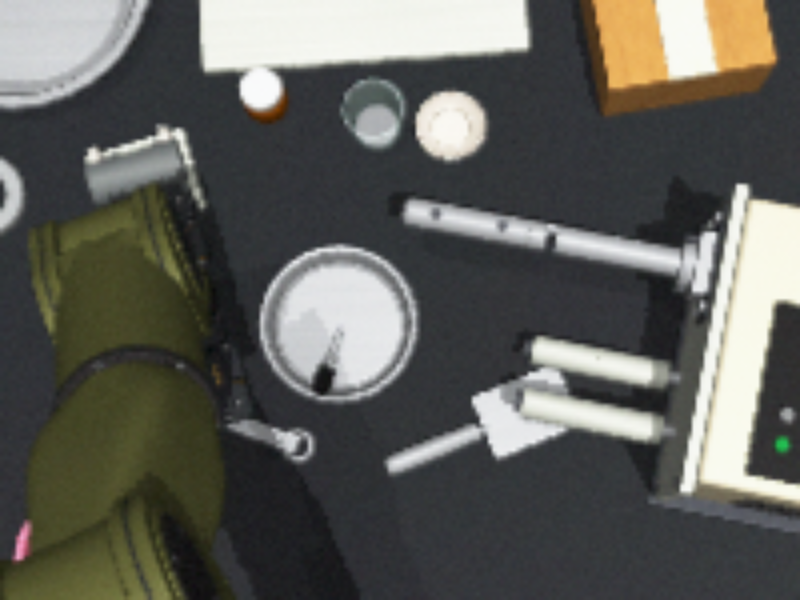

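The core lies square in the free trough, at (405,425) in the scene view. The pin lies in the dish, knob at (465,118). The bystanders look untouched and the gripper is clear. Handing in.

```bash
python3 -c "
from plant import r
print(r.finish_job())"
```

```text
the job is handed in; nothing more can be done
None
```

The pin is in the steel dish and the core is lying in the free cradle; I handed the job in at about 24 s. `finish_job()` reports no verdict.

**What I did:** I drew the pin straight up and released it in the dish. I gripped the core with 3 N, then 9 N, and lifted it just off the shaft. Then I drew it off in steps of 2–4 mm, following the extension's droop of about 0.04 rad and correcting sideways and vertically when the force reading rose. I lowered it until the cradle took the weight, then let go.

**Forces:** While the core was on the shaft, the wrist readings were at most about 1.7 N along it and 1.4 N sideways. The vertical reading was about 2.6 N at most, which was mainly the core's weight. I read these only at the end of each 0.5 s move, with noise up to about 1 N. They are not a direct measure of the contact force on the shaft.

**Last checks:**
- **Core:** its middle is about 1 mm from the measured trough middle in each view. Its height is 49 mm, as it should be, and its axis is within about 0.01 rad of the trough.
- **Pin:** it lies in the dish with the knob near the rim. I judged by eye that its origin is about 40–45 mm from the middle.
- **Spare core:** it is unmoved to within 1 mm in the scene view. The arm hid it in the final top view.
- **Other things on the bench:** the ones in view look undisturbed by eye; I did not measure them. The gripper was well clear of everything.

The two cameras disagreed by about 2–3 mm on absolute positions, close to the stated calibration. No check failed.

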